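# Hang the roller holder on its stand and put the blue roller away in it

## Robot

A 6-joint arm with a two-finger parallel gripper is mounted at the origin on a cart in front of the work surface, level with it; the furniture and walls round the work are solid. World frame = base frame: x ahead of the robot, y to its left, z up, the work surface at z = 0. Lengths are in mm, angles in rad, forces in N, time in s.
With the tool pointing down it reaches from about 350 to 875 mm from the base axis. Payload 4.2 kg.
Tool frame: the origin (TCP) lies at the very end of the fingers, on their centre line; the grasp point (between the pads) lies 19 mm behind it; z points along the fingers, y is the line along which they close (so a half turn about z gives the same grasp; the last joint's range is limited). The gripper opens to 85 mm and grips with 20 to 120 N. Pads are 22 mm wide; open, the fingers measure 114 mm over their backs; the gripper's body (76 mm by 85 mm) begins 54 mm behind the grasp point. The pads swing forward as they close: fully open they stand 13 mm farther back than shut.
Start: joints at [-0.85, 0.385, 0.008, 0, -1.194, -0.259], TCP at [278.486, -559.504, 204.012] pointing down, gripper open.
Joint ranges: [-3.14, 3.14], [-1.21, 2.06], [-1.07, 1.41], [-3.16, 2.05], [-2.99, -0.16], [-3.1, 3.1]. Speed limits (rad/s): [2.79, 2.79, 3.14, 3.14, 3.14, 3.14].

## Interface

Orientations are given as a rotation vector (axis times angle).
In Python, from plant import ctrl, snapshot, sign_off gives the robot as it stands.
- The arm moves only by the tool servo_tool, never from a script. Its argument "rows" is a list of rows, each a list of 3 entries, a list of its own where there are three numbers: the opening, from 0 (shut) to 1 (fully open), then the shift along the world's x, y, z in m, then the turn, a rotation vector about the world's x, y, z in degrees. In form: [[claw, [tx, ty, tz], [ax, ay, az]], ...]. A call has 1 to 12 rows; each row shifts and turns the commanded pose from where the row before left it; what a row does not reach is not made up. A row lasts 1/8 s, in which the tool goes at most 62.5 mm and 10.7 degrees, less where a joint would pass 70% of its speed; a pose out of reach is approached as far as the arm can. A call is refused whole if a number of a shift passes 0.0625 or a number of a turn 10.7, either way. A call with a gripper value outside its range is refused whole. The fingers move at their own pace and stop on an object; "newtons" is the grip in N (left out, the last holds). Time passes only in rows, so rows that do not move let the fingers close. It gives the time, the measured TCP pose, the force, the opening and the grip force at its end, in the units of the state.
- ctrl.get_obs(): the state, without advancing time (a new reading comes with each control period).
- snapshot(name): name is "side" or "top" or "wrist"; returns a dict with "color" (480x640x3 uint8, blue, green, red), "z_map" (480x640 float32, mm along the optical axis (not along the pixel's ray), 0 where there is no reading), "intrinsics" (3x3 intrinsics, pixels), "k1" (the pictures are not rectified: a ray, as slopes to the right and down, at radius r is drawn at 1 + k1 r^2 times it, then the intrinsics apply), "extrinsics" (4x4, takes a point from world to camera coordinates); the wrist camera has in their place "T_tool_cam" (4x4, takes a point from camera to tool coordinates, whose origin is the TCP and whose axes are the flange's). Camera axes: x right, y down, z forward; pixel columns grow to the right and rows downward; lengths in mm; the calibration is good to about 2 mm. A picture is of the moment at which its call begins: read the wrist's pose just before it.
- sign_off(): hands the job in; it is judged then, once.
The state is a dict: "clock": time; "q": joint angles; "qvel": joint speeds; "tau": joint torques, N m; "tcp_pos": TCP position; "eef_rot": TCP orientation; "wrist_force": force on the tool from outside, world axes, zero at the start; "torque": the same for the moment, N m; "opening": finger opening in mm; "grasp_force": force on a finger pad.
Only numpy, scipy, OpenCV 4.12 (cv2) and the standard library are available. Lean on these libraries where they do the work, as an engineer would, in place of code of your own. Each camera call takes 0.05 s, during which the arm holds its last target. There are 200 camera calls.

## Task

Hang the orange holder on the two screws of the white stand: pass both keyholes over the screw heads, then lower it until it is locked right down on both screws. Then take the blue roller out of the grey block and lower it handle first through the holder's ring until its head rests on the ring. Leave the white roller, the dish and the timer where they are.

Things in the scene. Friction and masses are not known exactly. Their poses are not given: they have to be found in the camera images.
- holder_grip (a point): Loose orange tool holder, 0.15 kg, upright as it will hang; x points from ring to back plate, y left, z up. Behind the ring is an upright rib 12 thick (y), 41 long (x), 55 high: grip it, closing along y. This point: middle of the rib, 40 mm above the holder's underside, 26 mm in front of the back face. Back plate (behind the rib): 96 wide, 58 high, 5 thick, with two keyholes at y = +-28 mm.
- seat_left (a point): In the left (+y) keyhole, mid plate thickness (2.5 mm from the back face), 47.5 mm above the holder's underside: where the screw's shank lies once hung. Keyhole: round part 20 mm wide, its centre 17.5 mm below this point; from it a slot 9 mm wide runs up and ends 2.5 mm above this point. Axes as holder_grip.
- seat_right (a point): The same point of the right (-y) keyhole, 56 mm from the left one.
- holder_ring (a point): Centre of the top face of the holder's ring, 12 mm above the holder's underside (which ring, rib and plate share), 54 mm in front of holder_grip, 34 mm in front of the rib. Ring 42 mm outside, hole 26 mm, 12 mm high, open below. Rib's top is 43 mm above this point. Axes as holder_grip.
- stand: Fixed stand: upright white panel 150 wide, 12 thick, top 178 mm above the bench, on a dark foot 10 mm thick reaching 70 mm in front of the panel. Origin: on the bench under the middle of the panel's front face. x points square into the panel, y left, z up.
- screw_left (a point): Left (+y) screw in the stand's front face, 160 mm above the bench, 28 mm left of the middle: shank 5 mm thick, 7.5 mm long, then a flat head 13 mm wide, 4 mm thick, its front 11.5 mm from the panel. This point: on the shank's axis, 3.75 mm in front of the panel. Axes as stand.
- screw_right (a point): The same point of the right (-y) screw, 56 mm from the left one.
- blue_roller_grip (a point): Centre of the blue drum of a loose film-sealing roller (0.12 kg): drum 26 mm thick, 46 long along x, in a steel fork 55 long (x), 14 wide. Grip across the drum, closing along y. z points from handle to head, upright at the start. Round black handle 14 mm thick, 100 long, its tapered end 131 mm below this point. Stands handle down in a hole of the grey block, may lean 4 degrees.
- blue_roller_shoulder (a point): Centre of the underside of the blue roller's round shoulder (36 mm wide, 5 thick), where handle ends and head begins, 31 mm below blue_roller_grip; this face comes to rest on the ring. Axes as blue_roller_grip.
- white_roller_grip (a point): Centre of the drum of a second, equal roller with a white drum, standing in the block's other hole. Leave alone.
- block: Fixed grey block 60 x 190 x 70 mm (x, y, z), origin at the centre of its underside; two upright holes 18 mm wide, 60 mm deep, at y = +55 and -55 mm. Either may hold the blue roller, the other the white one.
- petri_dish: Loose white round covered dish, 57 mm wide, 14 high, flat on the bench; origin at the centre of its underside. Leave alone.
- timer: Loose white timer with a small display, 60 x 68 x 20 mm, flat on the bench; origin at the centre of its underside. Leave alone.
Things that resemble listed ones, but are neither listed nor needed, are in the scene too. What is shaped like the part that bears blue_roller_grip but green or yellow is not meant.

How it is judged:
By the outcome, as a careful person would: the job done as asked, in the order asked, and still so for the second after the job is handed in, with the robot touching nothing.
It also fails if it takes over 70 s, if anything falls off the work surface, if the arm or the gripper's body presses on something with over 40 N, if the wrist force passes 120 N, or if a joint passes its speed limit or range.

## Working session

There is one attempt and no reset: what is moved stays moved. The work goes in short steps, Python scripts to look and compute and a tool call to move; the robot and the scene stay as the last step left them, time stands still between calls to the robot, and variables do not carry over. Pictures are saved under pics/ and viewed, at most 10 in all, crops included, and the job is handed in when it is done.

Besides the shell and the picture viewer there is one more tool, called after "Request:" by a JSON object that holds its "op" and its "data". servo_tool: Moves the arm, as the interface text tells. Its arguments: {"type":"object","properties":{"rows":{"type":"array","items":{"type":"array"}},"newtons":{"type":"number"}},"required":["rows"]}

```bash
mkdir -p pics; ls; cat > h.py <<'E'
import numpy as np, cv2
from plant import ctrl, snapshot, sign_off
from scipy.spatial.transform import Rotation as R
def cam(name):
    o=ctrl.get_obs(); s=snapshot(name)
    if name=="wrist":
        T=np.eye(4); T[:3,:3]=R.from_rotvec(o["eef_rot"]).as_matrix(); T[:3,3]=o["tcp_pos"]
        s["c2w"]=T@s["T_tool_cam"]
    else: s["c2w"]=np.linalg.inv(s["extrinsics"])
    return s
def rays(s,uv):
    uv=np.asarray(uv,float).reshape(-1,2); K=s["intrinsics"]
    d=cv2.undistortPoints(uv.reshape(-1,1,2),K,np.array([s["k1"],0,0,0,0.])).reshape(-1,2)
    return np.c_[d,np.ones(len(d))]
def onplane(s,uv,z):
    d=rays(s,uv)@s["c2w"][:3,:3].T; o=s["c2w"][:3,3]
    return o+d*((z-o[2])/d[:,2])[:,None]
def cloud(s,mask=None):
    z=s["z_map"]; m=z>0
    if mask is not None: m=m&(mask>0)
    v,u=np.nonzero(m); d=rays(s,np.c_[u,v])*z[v,u][:,None]
    return d@s["c2w"][:3,:3].T+s["c2w"][:3,3], np.c_[u,v]
def proj(s,P):
    w2c=np.linalg.inv(s["c2w"]); p=np.asarray(P).reshape(-1,3)@w2c[:3,:3].T+w2c[:3,3]
    q=p[:,:2]/p[:,2:]; r=(q**2).sum(1,keepdims=True); q=q*(1+s["k1"]*r); K=s["intrinsics"]
    return q*[K[0,0],K[1,1]]+[K[0,2],K[1,2]]
E
python3 - <<'E'
from h import *
import pickle
print(ctrl.get_obs())
for n in("side","top"):
    s=cam(n); cv2.imwrite(f"pics/{n}0.png",s["color"]); pickle.dump(s,open(n+"0.pkl","wb")); print(n,s["c2w"].round(3).tolist(),s["intrinsics"].tolist(),s["k1"],(s["z_map"]>0).mean())
E
```

```text
pics
{'clock': 0.0, 'q': array([-8.50393713e-01,  3.85583510e-01,  6.61974910e-03, -4.85310336e-04,
       -1.19396832e+00, -2.58618407e-01]), 'qvel': array([ 0.00145874, -0.00075022, -0.00114199,  0.0009902 ,  0.00056577,
        0.00103584]), 'tau': array([ 6.50306411e-04, -3.92289734e+01,  1.88401204e+01,  4.18607041e+00,
       -4.63710501e-03, -7.36900802e-06]), 'tcp_pos': array([ 278.20709266, -558.95744875,  202.90501189]), 'eef_rot': array([ 0.71852819, -3.05769567, -0.00329337]), 'wrist_force': array([-0.72725546,  0.10141525,  0.21188154]), 'torque': array([ 0.01487229,  0.02636962, -0.01653372]), 'grasp_force': 0.0, 'opening': 85.43758311292638}
side [[0.999, 0.017, -0.041, 543.701], [0.043, -0.507, 0.861, -1065.584], [-0.006, -0.862, -0.507, 715.599], [0.0, 0.0, 0.0, 1.0]] [[483.5263261201664, 0.0, 320.38751473952067], [0.0, 483.5263261201664, 242.47021774037356], [0.0, 0.0, 1.0]] 0.035548049738137175 0.9956868489583334
top [[0.024, -0.98, 0.197, 216.337], [-0.999, -0.019, 0.026, -49.972], [-0.022, -0.197, -0.98, 1486.222], [0.0, 0.0, 0.0, 1.0]] [[532.802850861936, 0.0, 327.77326791590997], [0.0, 532.802850861936, 236.9846548884862], [0.0, 0.0, 1.0]] 0.021309798960302738 0.9959733072916667
```

View pics/side0.png

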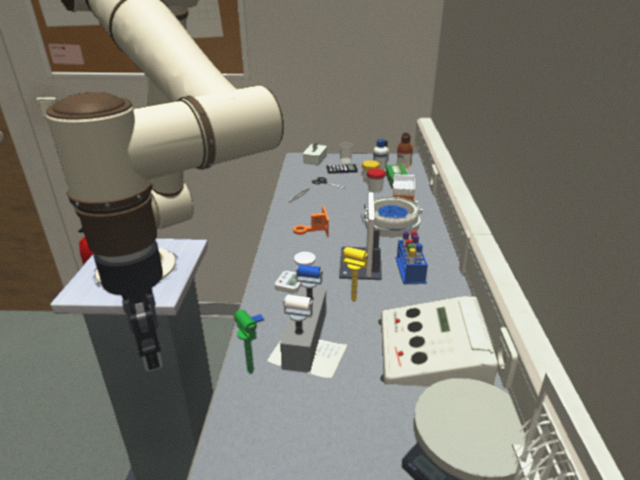

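View pics/top0.png

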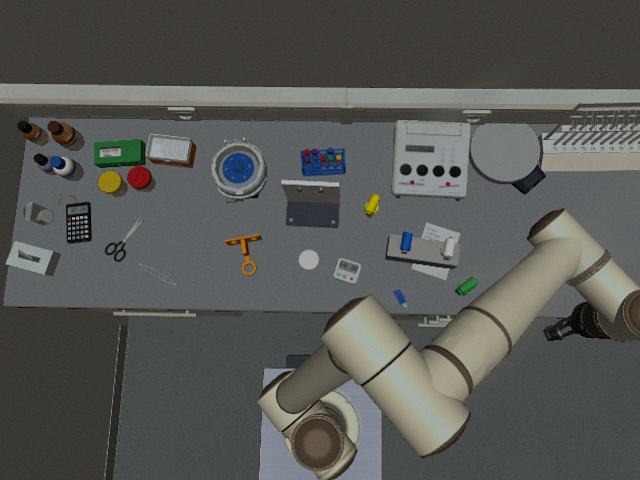

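The side view shows the orange holder (312,223), stand (365,240), blue roller (308,275) and white roller (297,305). In the top view the holder ring is at (249,267) and its plate at (243,240). The stand panel is at (312,190), the block at (423,249) with the blue drum at (406,241).

```bash
python3 - <<'E'
from h import *
import pickle
for n in("side","top"):
    s=pickle.load(open(n+"0.pkl","rb")); hsv=cv2.cvtColor(s["color"],cv2.COLOR_BGR2HSV)
    P,uv=cloud(s); H=hsv[uv[:,1],uv[:,0]].astype(int)
    def box(x0,y0,x1,y1): return (uv[:,0]>=x0)&(uv[:,0]<x1)&(uv[:,1]>=y0)&(uv[:,1]<y1)
    B=dict(side=dict(hold=(285,200,335,245),stand=(335,185,385,285),blue=(290,258,325,300),block=(275,285,330,375)),
           top=dict(hold=(215,225,270,285),stand=(278,175,345,232),blue=(395,228,418,256),block=(380,225,465,275)))[n]
    def rep(t,m):
        Q=P[m]; print(n,t,len(Q),"med",np.median(Q,0).round(1),"p2",np.percentile(Q,2,0).round(1),"p98",np.percentile(Q,98,0).round(1))
    def rect(t,m):
        r=cv2.minAreaRect(P[m][:,:2].astype(np.float32)); print("   ",t,np.round(r[0],1),np.round(r[1],1),round(r[2],2))
    m=box(*B["hold"])&(H[:,0]>5)&(H[:,0]<20)&(H[:,1]>150)&(H[:,2]>80); rep("hold",m)
    for a,b in((3,20),(48,65)):
        k=m&(P[:,2]>a)&(P[:,2]<b)
        if k.sum()>10: rep(f"hold z{a}-{b}",k); rect("rect",k)
    m=box(*B["blue"])&(H[:,0]>100)&(H[:,0]<125)&(H[:,1]>150); rep("blue",m); rect("b",m)
    k=box(*B["block"])&(P[:,2]>62)&(P[:,2]<78)&(H[:,1]<80); rep("blocktop",k)
    if k.any(): rect("blocktop",k)
    k=box(*B["stand"])&(P[:,2]>170)&(P[:,2]<190); rep("standtop",k)
    if k.any(): rect("standtop",k)
    k=box(*B["stand"])&(P[:,2]>6)&(P[:,2]<16)&(H[:,2]<90); rep("foot",k)
    if k.any(): rect("foot",k)
    im=s["color"]
    c=B["stand"]; a=cv2.resize(im[c[1]:c[3],c[0]:c[2]],None,fx=5,fy=5,interpolation=cv2.INTER_CUBIC)
    c=B["hold"]; b=cv2.resize(im[c[1]:c[3],c[0]:c[2]],None,fx=5,fy=5,interpolation=cv2.INTER_CUBIC)
    h=max(a.shape[0],b.shape[0]); pad=lambda i:cv2.copyMakeBorder(i,0,h-i.shape[0],0,5,cv2.BORDER_CONSTANT)
    cv2.imwrite(f"pics/{n}crop.png",np.hstack([pad(a),pad(b)]))
E
```

```text
side hold 372 med [473.2 215.7  23.8] p2 [408.1 180.5   4. ] p98 [504.6 240.1  59.3]
side hold z3-20 158 med [443.2 214.3  11.3] p2 [405.4 188.2   4.6] p98 [500.3 226.6  18.7]
    rect [456.  205.1] [ 45.5 103.6] 83.16
side hold z48-65 74 med [488.3 217.   55.1] p2 [458.8 178.9  49.2] p98 [504.7 252.4  60.7]
    rect [478.6 217.5] [41.5 88.2] 10.57
side blue 187 med [ 477.7 -221.9  150.4] p2 [ 457.5 -229.1  141.5] p98 [ 498.7 -211.1  155.8]
    b [ 478.4 -220.2] [18.2 44.5] 78.22
side blocktop 1243 med [ 476.1 -311.6   70.7] p2 [ 434.1 -364.3   63.3] p98 [ 507.6 -179.1   73.8]
    blocktop [ 471.2 -269.7] [193.4  60.5] 82.5
side standtop 144 med [619.   18.8 178.6] p2 [611.9 -40.8 171.3] p98 [626.4 104.2 180.8]
    standtop [619.9  32.1] [147.8  10.6] 87.57
side foot 99 med [610.5 -36.1   9.9] p2 [547.4 -43.    6.2] p98 [649.5  49.5  14.9]
    foot [599.7  28.3] [143.3 103.1] 87.19
top hold 318 med [470.9 217.5  21.4] p2 [4.035e+02 1.860e+02 3.000e-01] p98 [505.  263.4  61.2]
top hold z3-20 144 med [432.9 212.5  10.1] p2 [402.4 190.9   4.5] p98 [503.3 253.8  18.6]
    rect [450.4 216.9] [100.5  66.5] 10.17
top hold z48-65 116 med [489.5 220.9  55. ] p2 [458.5 183.   48.6] p98 [505.2 266.1  61.8]
    rect [478.1 220.4] [43.  92.7] 12.92
top blue 161 med [ 478.  -213.5  151.8] p2 [ 456.6 -226.9  141.9] p98 [ 499.9 -201.7  158. ]
    b [ 478.6 -214.9] [23.  44.3] 80.5
top blocktop 1211 med [ 467.6 -269.6   69.5] p2 [ 433.5 -359.8   63.4] p98 [ 507.1 -177.7   75.6]
    blocktop [ 472.1 -269. ] [191.   64.4] 82.08
top standtop 291 med [619.9  36.4 176.5] p2 [613.1 -35.5 171.2] p98 [627.6 105.9 181.7]
    standtop [620.7  35.2] [147.   14.5] 88.31
top foot 1042 med [581.3  33.7   9.7] p2 [545.9 -36.    6.2] p98 [616.6 106.6  15.3]
    foot [595.9  40.5] [107.9 162. ] 0.53
```

Request:
{"op": "servo_tool", "data": {"rows": [[1, [0, 0.02, 0.03], [0, 0, -1.2]], [1, [0.005, 0.04, 0.03], [0, 0, -1.2]], [1, [0.01, 0.05, 0.03], [0, 0, -1.2]], [1, [0.01, 0.055, 0.01], [0, 0, -1.2]], [1, [0.01, 0.055, 0], [0, 0, -1.2]], [1, [0.01, 0.055, 0], [0, 0, -1.2]], [1, [0.01, 0.055, 0], [0, 0, -1.2]], [1, [0.01, 0.055, 0], [0, 0, -1.2]], [1, [0.01, 0.055, 0], [0, 0, -1.2]], [1, [0.01, 0.055, 0], [0, 0, -1.2]], [1, [0.01, 0.055, 0], [0, 0, -1.2]], [1, [0.01, 0.055, 0], [0, 0, -1.2]]], "newtons": 40}}

```text
clock: 1.6
tcp_pos: [383.1, 47.3, 304.0]
eef_rot: [-0.33, 3.124, 0.001]
wrist_force: [1.0, 0.3, 0.0]
opening: 85.5
grasp_force: 0.0
```

Request:
{"op": "servo_tool", "data": {"rows": [[1, [0.01, 0.055, 0], [0, 0, 0]], [1, [0.01, 0.05, 0], [0, 0, 0]], [1, [0.01, 0.04, 0], [0, 0, 0]], [1, [0.01, 0.03, 0], [0, 0, 0]], [1, [0.005, 0.007, 0], [0, 0, 0]], [1, [0, 0, 0], [0, 0, 0]], [1, [0, 0, 0], [0, 0, 0]]]}}

```text
clock: 2.48
tcp_pos: [428.2, 226.5, 304.1]
eef_rot: [0.329, -3.124, -0.0]
wrist_force: [-1.5, 0.2, -0.3]
opening: 85.2
grasp_force: 0.0
```

```bash
python3 - <<'E'
from h import *
import pickle
o=ctrl.get_obs(); print(o["tcp_pos"],R.from_rotvec(o["eef_rot"]).as_matrix().round(3).tolist(),o["q"].round(2))
s=cam("wrist"); print(s["T_tool_cam"].round(3).tolist(),s["intrinsics"][0,0],s["k1"])
pickle.dump(s,open("w1.pkl","wb")); cv2.imwrite("pics/w1.png",s["color"])
E
```

```text
[428.21047137 226.52476731 304.13327166] [[-0.978, -0.208, -0.0], [-0.208, 0.978, 0.0], [0.0, 0.0, -1.0]] [ 0.82  0.08 -0.14 -0.   -1.35 -2.18]
[[0.0, -0.963, -0.268, 67.662], [1.0, 0.0, 0.001, 0.673], [-0.001, -0.268, 0.963, -169.0], [0.0, 0.0, 0.0, 1.0]] 362.0539105092054 -0.04323796207303927
```

View pics/w1.png

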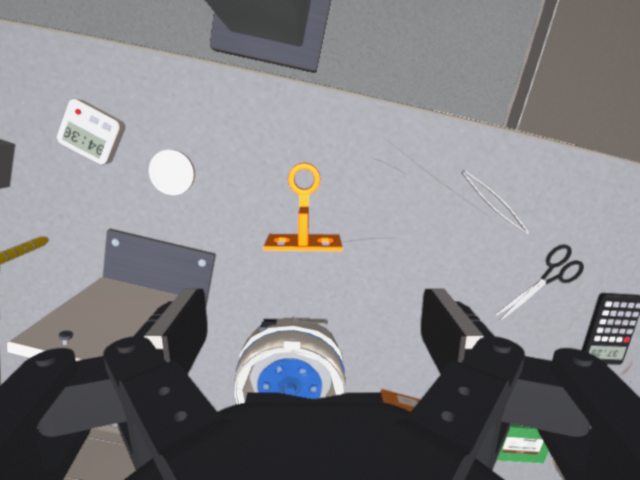

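```bash
python3 - <<'E'
from h import *
import pickle
s=pickle.load(open("w1.pkl","rb")); hsv=cv2.cvtColor(s["color"],cv2.COLOR_BGR2HSV)
P,uv=cloud(s); H=hsv[uv[:,1],uv[:,0]].astype(int)
m=(H[:,0]>5)&(H[:,0]<20)&(H[:,1]>150)&(H[:,2]>80)&(P[:,0]<560)
print(m.sum(), np.percentile(P[m],[2,98],axis=0).round(1).tolist())
for a,b in((6,16),(51,64)):
    k=m&(P[:,2]>a)&(P[:,2]<b); r=cv2.minAreaRect(P[k][:,:2].astype(np.float32)); print(a,b,k.sum(),np.median(P[k][:,2]).round(1),r)
k=m&(P[:,2]>51)&(P[:,2]<64); Q=P[k]
# split rib and plate by projecting on approx axes, refine yaw from plate
th=np.radians(12)
for _ in range(4):
    e=np.array([np.cos(th),np.sin(th)]); f=np.array([-e[1],e[0]]); a=Q[:,:2]@e; b=Q[:,:2]@f
    pl=abs(b-np.median(b))>10; back=np.percentile(a[pl],50); c=np.polyfit(b[pl],a[pl],1); th-=np.arctan(c[0])
print("yaw",np.degrees(th),"plate a",np.percentile(a[pl],[3,50,97]),"b range",np.percentile(b[pl],[1,99]))
rb=a<np.percentile(a[pl],3)-3; print("rib a",np.percentile(a[rb],[1,99]),"b",np.percentile(b[rb],[2,50,98]))
print("e",e,"f",f)
k=m&(P[:,2]>8)&(P[:,2]<15)
a=P[k][:,:2]@e; b=P[k][:,:2]@f; g=a<back-52; print("ring a",np.percentile(a[g],[1,99]),"b",np.percentile(b[g],[1,99]))
E
```

```text
951 [[409.1, 184.2, 5.2], [504.6, 272.1, 58.1]]
6 16 236 10.8 ((448.8939208984375, 218.50027465820312), (96.3069839477539, 92.32433319091797), 11.471662521362305)
51 64 229 54.4 ((477.32855224609375, 224.69737243652344), (44.60889434814453, 93.29878997802734), 10.750243186950684)
yaw 10.174075185038538 plate a [517.19804341 528.0102008  531.12631281] b range [ 90.7778439  183.10669255]
rib a [487.26416741 513.36501559] b [131.13128893 141.35836888 141.94951052]
e [0.98427563 0.17663943] f [-0.17663943  0.98427563]
ring a [432.3048132  470.17151997] b [115.35055608 154.90991407]
```

The wrist view shows the holder with its ring at (304,180) and its plate across (264–342, 250), nearly level, so the tool yaw almost matches. I'll refine this with an edge fit.

```bash
cat > hold.py <<'E'
from h import *
def holder(s,zu=0.0,roi=(200,100,420,300)):
    """holder pose by wrist picture: underside height zu; returns yaw, grip xy, ring xy"""
    hsv=cv2.cvtColor(s["color"],cv2.COLOR_BGR2HSV)
    m=cv2.inRange(hsv,(5,130,60),(22,255,255)); k=np.zeros_like(m); x0,y0,x1,y1=roi; k[y0:y1,x0:x1]=m[y0:y1,x0:x1]; m=k
    cols=np.nonzero(m.any(0))[0]; low=np.array([np.nonzero(m[:,c])[0].max() for c in cols])
    g=abs(low-np.median(low))<6; g&=(cols>cols[g].min()+3)&(cols<cols[g].max()-3)
    E=onplane(s,np.c_[cols[g],low[g]+.5],zu+58)[:,:2]
    vx,vy,x,y=cv2.fitLine(E.astype(np.float32),cv2.DIST_HUBER,0,.01,.01).ravel(); f=np.array([vx,vy])*np.sign(vy)
    e=np.array([f[1],-f[0]]); yaw=np.degrees(np.arctan2(e[1],e[0]))
    allc=cols[abs(low-np.median(low))<6]; rr=np.median(low)
    ends=onplane(s,[[allc.min()-.5,rr-1],[allc.max()+.5,rr-1]],zu+58)[:,:2]@f
    cs,h=cv2.findContours(m,cv2.RETR_CCOMP,cv2.CHAIN_APPROX_NONE)
    inn=[c for c,hh in zip(cs,h[0]) if hh[3]>=0]; 
    hole=min(inn,key=lambda c:c[:,0,1].mean()) if inn else None
    back=np.mean(E@e); mid=ends.mean()
    print("yaw",yaw.round(2),"plate width",np.ptp(ends).round(1))
    grip=e*(back-26)+f*mid; print("grip from plate",grip.round(1))
    if hole is not None:
        (cx,cy),_,_=cv2.fitEllipse(hole); r=onplane(s,[[cx,cy]],zu+12)[0,:2]
        print("ring",r.round(1),"grip from ring",(r+54*e).round(1),"hole px",(round(cx),round(cy)))
    return yaw,grip
if __name__=="__main__":
    import pickle; holder(pickle.load(open("w1.pkl","rb")))
E
python3 hold.py
```

```text
yaw 10.88 plate width 96.5
grip from plate [473.9 224. ]
ring [420.8 213.2] grip from ring [473.8 223.4] hole px (304, 179)
```

Request:
{"op": "servo_tool", "data": {"rows": [[1, [0.015, -0.001, -0.03], [0, 0, -0.4]], [1, [0.015, -0.001, -0.05], [0, 0, -0.4]], [1, [0.0157, -0.0008, -0.05], [0, 0, 0]], [1, [0, 0, -0.05], [0, 0, 0]], [1, [0, 0, -0.04], [0, 0, 0]], [1, [0, 0, -0.03], [0, 0, 0]], [1, [0, 0, -0.02], [0, 0, 0]], [1, [0, 0, -0.013], [0, 0, 0]], [1, [0, 0, 0], [0, 0, 0]], [1, [0, 0, 0], [0, 0, 0]]]}}

```text
clock: 3.78
tcp_pos: [474.8, 225.1, 22.0]
eef_rot: [-0.308, 3.125, 0.002]
wrist_force: [1.0, -0.9, 0.0]
opening: 85.4
grasp_force: 0.0
```

Request:
{"op": "servo_tool", "data": {"rows": [[0, [0, 0, 0], [0, 0, 0]], [0, [0, 0, 0], [0, 0, 0]], [0, [0, 0, 0], [0, 0, 0]], [0, [0, 0, 0], [0, 0, 0]], [0, [0, 0, 0], [0, 0, 0]], [0, [0, 0, 0], [0, 0, 0]]], "newtons": 40}}

```text
clock: 4.53
tcp_pos: [474.3, 224.7, 21.2]
eef_rot: [-0.308, 3.126, 0.0]
wrist_force: [-0.5, -0.5, 0.9]
opening: 10.5
grasp_force: 41.4
```

Request:
{"op": "servo_tool", "data": {"rows": [[0, [0, 0, 0.01], [0, 0, 0]], [0, [0, 0, 0.02], [0, 0, 0]], [0, [0, 0, 0.04], [0, 0, 0]], [0, [-0.01, 0.005, 0.05], [0, 0, -3]], [0, [-0.01, 0.005, 0.05], [0, 0, -4]], [0, [-0.014, 0.005, 0.05], [0, 0, -4]], [0, [0, 0, 0.05], [0, 0, -2.2]], [0, [0, 0, 0.04], [0, 0, 0]], [0, [0, 0, 0.02], [0, 0, 0]], [0, [0, 0, 0.01], [0, 0, 0]], [0, [0, 0, 0], [0, 0, 0]], [0, [0, 0, 0], [0, 0, 0]]], "newtons": 50}}

```text
clock: 6.02
tcp_pos: [439.7, 239.4, 359.7]
eef_rot: [-0.053, -3.139, 0.002]
wrist_force: [0.0, 0.1, -0.1]
opening: 10.0
grasp_force: 50.5
```

```bash
python3 - <<'E'
from h import *
import pickle
o=ctrl.get_obs(); print(o["tcp_pos"],o["opening"],o["grasp_force"],o["wrist_force"],o["q"].round(2))
s=cam("wrist"); pickle.dump(s,open("w2.pkl","wb")); pickle.dump(o,open("o2.pkl","wb")); cv2.imwrite("pics/w2.png",s["color"])
E
```

```text
[439.67302648 239.38037502 359.68060975] 10.007401353759615 50.52367866039276 [ 0.04175526  0.06848573 -0.10360833] [ 0.82  0.1   0.01 -0.   -1.48 -2.43]
```

View pics/w2.png

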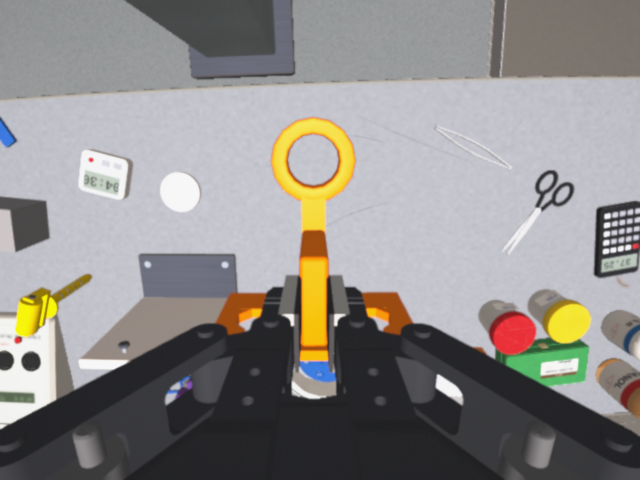

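The wrist view shows the holder gripped, with its ring at (313,160). The stand foot's front edge runs (140,254)–(236,254) and the right screw is at (124,345). I'll measure the stand and the in-hand pose relative to the same camera.

```bash
python3 - <<'E'
from h import *
import pickle
s=pickle.load(open("w2.pkl","rb")); o=pickle.load(open("o2.pkl","rb"))
P,uv=cloud(s); im=s["color"]; g=cv2.cvtColor(im,cv2.COLOR_BGR2GRAY)
box=lambda x0,y0,x1,y1:(uv[:,0]>=x0)&(uv[:,0]<x1)&(uv[:,1]>=y0)&(uv[:,1]<y1)
# foot front edge subpixel
dy=cv2.GaussianBlur(g,(3,3),0).astype(float); cols=np.arange(148,230); e=[]
for c in cols:
    d=np.diff(dy[244:264,c]); i=d.argmin(); w=-d[max(i-2,0):i+3].clip(max=0); e.append(244.5+(np.arange(max(i-2,0),max(i-2,0)+len(w))*w).sum()/w.sum())
E=onplane(s,np.c_[cols,e],10); c=np.polyfit(E[:,1],E[:,0],1); yaw=-np.degrees(np.arctan(c[0]))
print("foot front x@y=35",np.polyval(c,35),"yaw",yaw)
row=g[257:262].mean(0); d=np.diff(cv2.GaussianBlur(row.reshape(1,-1),(3,1),0).ravel()); l=130+d[130:150].argmin()+.5; r=228+d[228:245].argmax()+.5
F=onplane(s,[[l,259],[r,259]],10); print("foot L/R",F.round(1).tolist(),"w",F[1,1]-F[0,1],"mid y",F[:,1].mean())
# panel plane
k=box(120,305,160,335); Q=P[k]; m=Q.mean(0); n=np.linalg.svd(Q-m)[2][2]; n*=np.sign(n[0]); print("panel n",n.round(3),"pt",m.round(1),k.sum(),"yaw",np.degrees(np.arctan2(n[1],n[0])), "x@y35", m[0]-n[1]/n[0]*(35-m[1]), "res",np.std((Q-m)@n))
kt=box(90,350,150,370); Qt=P[kt]; Qt=Qt[Qt[:,2]>174]; print("top z",np.median(Qt[:,2]),"x",np.percentile(Qt[:,0],[5,95]))
# screw
crop=cv2.resize(im[325:370,70:240],None,fx=4.5,fy=4.5,interpolation=cv2.INTER_CUBIC); cv2.imwrite("pics/screw.png",crop)
for y in range(336,353): print(y,g[y,114:136].tolist())
kk=box(114,336,135,353); print(P[kk&(P[:,0]<m[0]-7)&(P[:,2]>140)].round(1)[:3], (kk&(P[:,0]<m[0]-7)).sum())
# ring in hand
zu=o["tcp_pos"][2]-21.2
hsv=cv2.cvtColor(im,cv2.COLOR_BGR2HSV); mk=cv2.inRange(hsv,(5,130,60),(24,255,255)); mk[250:]=0; mk[:,:240]=0; mk[:,390:]=0
cs,h=cv2.findContours(mk,cv2.RETR_CCOMP,cv2.CHAIN_APPROX_NONE)
for c,hh in zip(cs,h[0]):
    if hh[3]>=0 and len(c)>40:
        el=cv2.fitEllipse(c); r=onplane(s,[el[0]],zu+12)[0]; print("ring",el[0],r.round(1)); d=r[:2]-o["tcp_pos"][:2]; print("ring rel tcp",d, "yaw hold",np.degrees(np.arctan2(-d[1],-d[0])),"dist",np.hypot(*d))
T=R.from_rotvec(o["eef_rot"]).as_matrix(); print("tool yaw",np.degrees(np.arctan2(-T[0,1],T[1,1])))
E
```

```text
foot front x@y=35 541.3803912054824 yaw -1.9761168598352679
foot L/R [[548.9, -32.7, 10.0], [553.5, 117.2, 10.0]] w 149.84681349486604 mid y 42.233562568240146
panel n [0.986 0.141 0.084] pt [615.5 -11.6  76.3] 1193 yaw 8.134984626810722 x@y35 608.8605865848631 res 4.989256199220486
top z 447.66480889785225 x [425.82024915 621.9214441 ]
336 [141, 140, 141, 141, 140, 141, 140, 140, 141, 140, 140, 141, 141, 141, 140, 141, 141, 141, 141, 141, 140, 141]
337 [141, 141, 140, 140, 141, 140, 140, 140, 140, 140, 141, 140, 141, 141, 141, 140, 140, 141, 141, 140, 141, 141]
338 [140, 140, 140, 140, 140, 140, 141, 141, 141, 140, 140, 141, 140, 140, 140, 140, 141, 141, 141, 140, 140, 141]
339 [141, 140, 140, 140, 140, 140, 140, 140, 140, 139, 137, 135, 135, 136, 139, 140, 140, 140, 140, 140, 141, 141]
340 [140, 140, 140, 140, 140, 139, 138, 133, 131, 125, 117, 113, 113, 117, 128, 137, 140, 140, 141, 141, 141, 140]
341 [141, 141, 140, 140, 138, 133, 124, 111, 99, 89, 79, 74, 74, 79, 100, 125, 138, 141, 140, 140, 140, 141]
342 [140, 139, 141, 139, 131, 113, 91, 73, 64, 57, 53, 52, 53, 56, 72, 105, 1
[... 692 characters left out ...]
0, 140, 140, 140, 138, 135, 143, 172, 194, 198, 182, 146, 135, 138, 141, 140, 141, 141, 141, 141, 141]
350 [140, 140, 141, 141, 140, 139, 141, 151, 183, 207, 213, 197, 158, 137, 138, 140, 141, 141, 140, 142, 141, 141]
351 [141, 140, 140, 141, 141, 141, 141, 149, 176, 203, 211, 199, 165, 140, 139, 140, 141, 140, 141, 141, 141, 141]
352 [140, 140, 140, 141, 140, 141, 141, 144, 160, 183, 194, 185, 161, 143, 140, 140, 141, 140, 141, 140, 141, 141]
[[602.6   5.7 153.8]
 [601.5   8.1 155.7]
 [601.7   9.1 155.3]] 78
ring (312.81622314453125, 159.4071807861328) [384.8 241.6 350.5]
ring rel tcp [-54.8663041    2.26697088] yaw hold -2.3660063682963615 dist 54.91311757908283
tool yaw -1.946826448704682
```

View pics/screw.png

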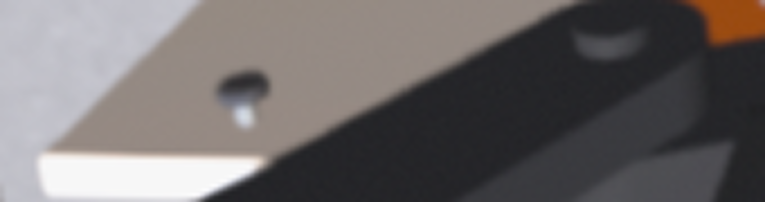

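The screw crop shows the right screw's head at about (124,344) and its shank at (124,350). The left screw is hidden by the knuckle, so I'll shift +y to see both.

Request:
{"op": "servo_tool", "data": {"rows": [[0, [0, 0.02, 0], [0, 0, 0]], [0, [0, 0.03, 0], [0, 0, 0]], [0, [0, 0.01, 0], [0, 0, 0]], [0, [0, 0, 0], [0, 0, 0]], [0, [0, 0, 0], [0, 0, 0]]]}}

```text
clock: 6.7
tcp_pos: [440.1, 299.4, 360.9]
eef_rot: [-0.053, -3.141, 0.001]
wrist_force: [-0.6, 0.1, -0.9]
opening: 9.9
grasp_force: 50.5
```

```bash
cat > scr.py <<'E'
from h import *
import pickle
def heads(s,box,thr=105):
    x0,y0,x1,y1=box; g=cv2.cvtColor(s["color"],cv2.COLOR_BGR2GRAY)[y0:y1,x0:x1]
    n,l,st,c=cv2.connectedComponentsWithStats((g<thr).astype(np.uint8)); out=[]
    for i in range(1,n):
        if 25<st[i,4]<400 and st[i,0]>0 and st[i,1]>0 and st[i,0]+st[i,2]<x1-x0 and st[i,1]+st[i,3]<y1-y0: out.append((c[i]+[x0,y0],st[i,2:5]))
    return out
E
python3 - <<'E'
from scr import *
o=ctrl.get_obs(); s=cam("wrist"); pickle.dump(s,open("w3.pkl","wb")); pickle.dump(o,open("o3.pkl","wb"))
print(o["tcp_pos"]); 
for c,st in heads(s,(10,320,200,375)): print(c,st, onplane(s,[c],162).round(1))
cv2.imwrite("pics/w3.png",cv2.resize(s["color"][225:385,0:220],None,fx=3.5,fy=3.5,interpolation=cv2.INTER_CUBIC))
E
```

```text
[440.11245033 299.3666694  360.94643405]
[ 75.8        342.91666667] [12  7 60] [[600.9  13.2 162. ]]
[121.22413793 343.72413793] [11  6 58] [[602.8  68.6 162. ]]
```

View pics/w3.png

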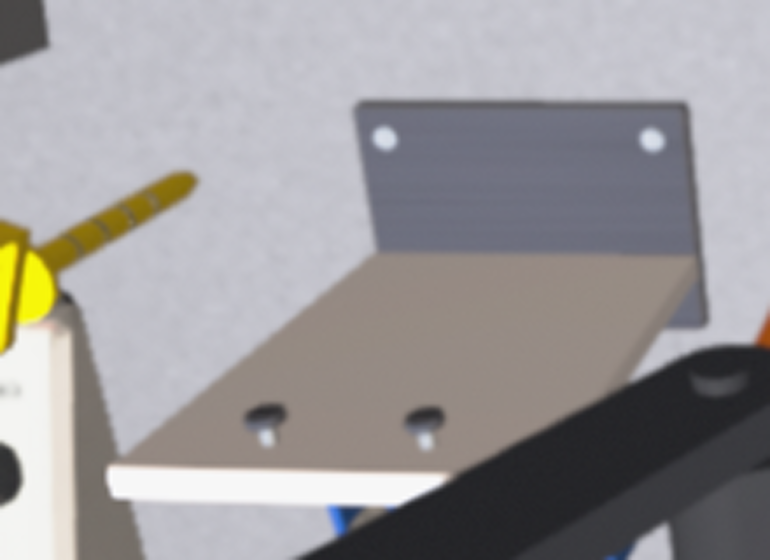

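Both screws are visible at (76,343) and (121,344). They measure 55.4 mm apart against 56 expected, with yaw about −2°. Moving to the pre-insert position in front of them.

Request:
{"op": "servo_tool", "data": {"rows": [[0, [0.005, -0.02, 0], [0, 0, 0]], [0, [0.015, -0.04, 0], [0, 0, 0]], [0, [0.015, -0.05, 0], [0, 0, 0]], [0, [0.015, -0.05, 0], [0, 0, 0]], [0, [0.015, -0.05, 0], [0, 0, 0]], [0, [0.015, -0.03, 0], [0, 0, 0]], [0, [0.0148, -0.0165, -0.02], [0, 0, 0]], [0, [0, 0, -0.05], [0, 0, 0]], [0, [0, 0, -0.05], [0, 0, 0]], [0, [0, 0, -0.05], [0, 0, 0]], [0, [0, 0, -0.03], [0, 0, 0]], [0, [0, 0, -0.01], [0, 0, 0]]], "newtons": 60}}

```text
clock: 8.25
tcp_pos: [533.7, 41.7, 149.6]
eef_rot: [-0.055, -3.138, 0.002]
wrist_force: [0.2, -0.3, -0.6]
opening: 9.2
grasp_force: 62.4
```

Request:
{"op": "servo_tool", "data": {"rows": [[0, [0, 0, 0], [0, 0, 0]], [0, [0, 0, 0], [0, 0, 0]]]}}

```text
clock: 8.5
tcp_pos: [536.2, 43.2, 152.9]
eef_rot: [0.053, 3.138, 0.001]
wrist_force: [1.0, 0.3, -1.9]
opening: 9.7
grasp_force: 62.4
```

```bash
python3 - <<'E'
from h import *
import pickle
s=cam("side"); s2=cam("wrist"); o=ctrl.get_obs(); print(o["tcp_pos"],o["eef_rot"],o["wrist_force"]); pickle.dump((s,s2),open("pre.pkl","wb"))
a=cv2.resize(s["color"][150:290,300:430],(520,560),interpolation=cv2.INTER_CUBIC)
cv2.imwrite("pics/pre.png",a)
E
```

```text
[535.87361676  43.38551311 152.57301422] [5.30228907e-02 3.13818523e+00 1.55641233e-03] [-0.01104432 -0.69799734 -0.85269834]
```

View pics/pre.png

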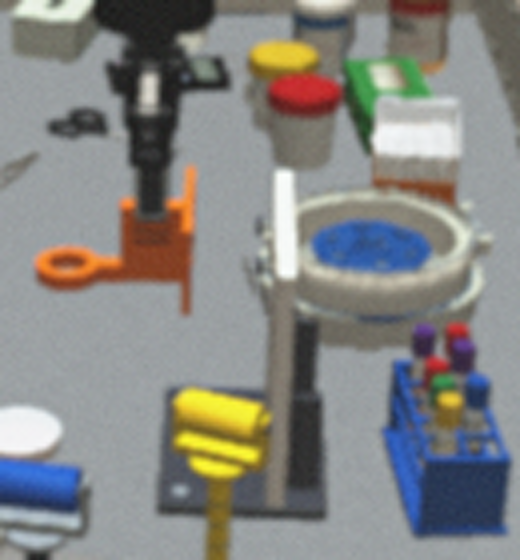

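The side crop shows the holder level in the gripper, about 50 mm in front of the panel (panel at x≈285 in the crop, plate at x≈190). Advancing now, watching the force.

Request:
{"op": "servo_tool", "data": {"rows": [[0, [0.012, -0.0004, -0.0015], [0, 0, 0]], [0, [0.012, -0.0004, 0], [0, 0, 0]], [0, [0.01, -0.0004, 0], [0, 0, 0]], [0, [0.002, -0.0001, 0], [0, 0, 0]], [0, [0.002, 0, 0], [0, 0, 0]], [0, [0.002, 0, 0], [0, 0, 0]], [0, [0, 0, 0], [0, 0, 0]], [0, [0, 0, 0], [0, 0, 0]]]}}

```text
clock: 9.6
tcp_pos: [574.8, 41.9, 149.6]
eef_rot: [-0.053, -3.141, -0.0]
wrist_force: [-0.3, 0.2, -2.2]
opening: 9.7
grasp_force: 62.4
```

Request:
{"op": "servo_tool", "data": {"rows": [[0, [0.001, -0.0002, 0], [0, 0, 0]], [0, [0.001, 0, 0], [0, 0, 0]], [0, [0.001, 0, 0], [0, 0, 0]], [0, [0, 0, 0], [0, 0, 0]]]}}

```text
clock: 10.1
tcp_pos: [578.0, 41.4, 149.5]
eef_rot: [-0.053, -3.141, 0.001]
wrist_force: [-0.2, -2.1, -0.0]
opening: 9.4
grasp_force: 62.5
```

Request:
{"op": "servo_tool", "data": {"rows": [[0, [0, 0, 0.0015], [0, 0, 0]], [0, [0.001, 0, 0], [0, 0, 0]], [0, [0.001, 0, 0], [0, 0, 0]], [0, [0.001, 0, 0], [0, 0, 0]], [0, [0, 0, 0], [0, 0, 0]], [0, [0, 0, 0], [0, 0, 0]]]}}

```text
clock: 10.85
tcp_pos: [580.9, 41.5, 150.9]
eef_rot: [-0.053, -3.141, 0.0]
wrist_force: [-0.5, -1.2, -0.8]
opening: 9.6
grasp_force: 62.4
```

Request:
{"op": "servo_tool", "data": {"rows": [[0, [0.001, 0, 0], [0, 0, 0]], [0, [0.001, 0, 0], [0, 0, 0]], [0, [0.001, 0, 0], [0, 0, 0]], [0, [0, 0, 0], [0, 0, 0]], [0, [0, 0, 0], [0, 0, 0]]]}}

```text
clock: 11.48
tcp_pos: [584.0, 41.6, 151.0]
eef_rot: [-0.053, -3.141, 0.0]
wrist_force: [-0.3, -2.5, -1.8]
opening: 9.7
grasp_force: 62.4
```

```bash
python3 - <<'E'
from h import *
import pickle
s=cam("side"); t=cam("top"); o=ctrl.get_obs(); print(o["tcp_pos"],o["wrist_force"],o["torque"]); pickle.dump((s,t),open("in.pkl","wb"))
a=cv2.resize(s["color"][150:250,330:400],(350,500),interpolation=cv2.INTER_CUBIC)
b=cv2.resize(t["color"][165:235,270:350],(440,385),interpolation=cv2.INTER_CUBIC)
cv2.imwrite("pics/in.png",np.hstack([a,cv2.copyMakeBorder(b,0,115,5,0,cv2.BORDER_CONSTANT)]))
E
```

```text
[583.9949239   41.60980459 150.93618895] [-1.12770277 -3.03993707 -1.5425591 ] [-0.87739749  0.2226785  -0.0952606 ]
```

Request:
{"op": "servo_tool", "data": {"rows": [[0, [0, -0.001, 0], [0, 0, 0]], [0, [0, 0, 0], [0, 0, 0]], [0, [0, 0, 0], [0, 0, 0]]]}}

```text
clock: 11.95
tcp_pos: [584.5, 41.2, 151.3]
eef_rot: [0.053, 3.14, 0.001]
wrist_force: [-0.7, -0.6, -1.0]
opening: 9.8
grasp_force: 62.4
```

Request:
{"op": "servo_tool", "data": {"rows": [[0, [0, -0.001, 0], [0, 0, 0]], [0, [0, 0, 0], [0, 0, 0]], [0, [0, 0, 0], [0, 0, 0]]]}}

```text
clock: 12.32
tcp_pos: [584.0, 39.7, 151.0]
eef_rot: [0.053, 3.141, 0.0]
wrist_force: [-0.2, -0.2, -1.5]
opening: 9.5
grasp_force: 62.4
```

Request:
{"op": "servo_tool", "data": {"rows": [[0, [0, -0.001, 0], [0, 0, 0]], [0, [0, 0, 0], [0, 0, 0]], [0, [0, 0, 0], [0, 0, 0]]]}}

```text
clock: 12.7
tcp_pos: [584.0, 38.7, 151.0]
eef_rot: [-0.053, -3.141, -0.0]
wrist_force: [0.4, -0.2, -1.4]
opening: 9.6
grasp_force: 62.4
```

Request:
{"op": "servo_tool", "data": {"rows": [[0, [0, -0.001, 0], [0, 0, 0]], [0, [0, 0, 0], [0, 0, 0]], [0, [0, 0, 0], [0, 0, 0]]]}}

```text
clock: 13.08
tcp_pos: [584.0, 37.7, 151.0]
eef_rot: [0.053, 3.141, 0.0]
wrist_force: [-0.1, -0.3, -1.8]
opening: 9.6
grasp_force: 62.4
```

Request:
{"op": "servo_tool", "data": {"rows": [[0, [0, -0.001, 0], [0, 0, 0]], [0, [0, 0, 0], [0, 0, 0]], [0, [0, 0, 0], [0, 0, 0]]]}}

```text
clock: 13.45
tcp_pos: [584.0, 36.7, 151.0]
eef_rot: [-0.053, -3.141, 0.0]
wrist_force: [0.0, -0.4, -1.2]
opening: 9.9
grasp_force: 62.4
```

Request:
{"op": "servo_tool", "data": {"rows": [[0, [0, -0.001, 0], [0, 0, 0]], [0, [0, 0, 0], [0, 0, 0]], [0, [0, 0, 0], [0, 0, 0]]]}}

```text
clock: 13.82
tcp_pos: [584.0, 35.7, 151.0]
eef_rot: [0.053, 3.141, 0.0]
wrist_force: [0.5, 0.2, -1.2]
opening: 9.5
grasp_force: 62.4
```

Request:
{"op": "servo_tool", "data": {"rows": [[0, [0, -0.001, 0], [0, 0, 0]], [0, [0, 0, 0], [0, 0, 0]], [0, [0, 0, 0], [0, 0, 0]]]}}

```text
clock: 14.2
tcp_pos: [584.0, 34.7, 151.0]
eef_rot: [0.053, 3.141, 0.0]
wrist_force: [-0.6, -0.2, -1.7]
opening: 9.3
grasp_force: 62.4
```

Request:
{"op": "servo_tool", "data": {"rows": [[0, [0, -0.001, 0], [0, 0, 0]], [0, [0, 0, 0], [0, 0, 0]], [0, [0, 0, 0], [0, 0, 0]]]}}

```text
clock: 14.58
tcp_pos: [584.1, 33.9, 151.0]
eef_rot: [0.053, 3.141, 0.001]
wrist_force: [0.5, 1.0, -1.7]
opening: 9.5
grasp_force: 62.4
```

Contact on both sides of the round holes (y≈41.4 and 33.9) puts the centre at y≈37.7. I'll centre there, then find the panel by touch.

Request:
{"op": "servo_tool", "data": {"rows": [[0, [0, 0.002, 0], [0, 0, 0]], [0, [0, 0.002, 0], [0, 0, 0]], [0, [0.001, 0, 0], [0, 0, 0]], [0, [0.001, 0, 0], [0, 0, 0]], [0, [0, 0, 0], [0, 0, 0]], [0, [0, 0, 0], [0, 0, 0]]]}}

```text
clock: 15.32
tcp_pos: [586.0, 37.7, 151.0]
eef_rot: [-0.053, -3.141, 0.0]
wrist_force: [-1.2, 0.1, -1.7]
opening: 9.5
grasp_force: 62.4
```

Request:
{"op": "servo_tool", "data": {"rows": [[0, [0.001, 0, 0], [0, 0, 0]], [0, [0, 0, 0], [0, 0, 0]], [0, [0, 0, 0], [0, 0, 0]]]}}

```text
clock: 15.7
tcp_pos: [587.0, 37.7, 151.0]
eef_rot: [-0.053, -3.141, 0.0]
wrist_force: [-0.2, 0.7, -1.2]
opening: 9.4
grasp_force: 62.4
```

Request:
{"op": "servo_tool", "data": {"rows": [[0, [0.001, 0, 0], [0, 0, 0]], [0, [0, 0, 0], [0, 0, 0]], [0, [0, 0, 0], [0, 0, 0]]]}}

```text
clock: 16.08
tcp_pos: [588.0, 37.7, 151.0]
eef_rot: [0.053, 3.141, 0.0]
wrist_force: [0.3, 0.7, -0.8]
opening: 9.7
grasp_force: 62.4
```

Request:
{"op": "servo_tool", "data": {"rows": [[0, [0.001, 0, 0], [0, 0, 0]], [0, [0, 0, 0], [0, 0, 0]], [0, [0, 0, 0], [0, 0, 0]]]}}

```text
clock: 16.45
tcp_pos: [588.3, 37.7, 150.8]
eef_rot: [-0.054, -3.14, 0.0]
wrist_force: [-2.3, 0.4, -0.2]
opening: 9.8
grasp_force: 62.5
```

Request:
{"op": "servo_tool", "data": {"rows": [[0, [0.001, 0, 0], [0, 0, 0]], [0, [0, 0, 0], [0, 0, 0]], [0, [0, 0, 0], [0, 0, 0]]]}}

```text
clock: 16.82
tcp_pos: [588.3, 37.6, 150.6]
eef_rot: [-0.054, -3.137, 0.001]
wrist_force: [-5.7, 1.7, 0.9]
opening: 9.4
grasp_force: 62.7
```

Panel contact came at TCP x≈588.3, as expected. Backing off 1.2 mm, then lowering.

Request:
{"op": "servo_tool", "data": {"rows": [[0, [-0.0015, 0, 0], [0, 0, 0]], [0, [-0.0014, 0, 0], [0, 0, 0]], [0, [0, 0, -0.002], [0, 0, 0]], [0, [0, 0, -0.002], [0, 0, 0]], [0, [0, 0, -0.002], [0, 0, 0]], [0, [0, 0, -0.002], [0, 0, 0]], [0, [0, 0, 0], [0, 0, 0]]]}}

```text
clock: 17.7
tcp_pos: [587.0, 37.7, 142.7]
eef_rot: [-0.053, -3.141, 0.0]
wrist_force: [0.5, -0.1, -0.7]
opening: 9.5
grasp_force: 62.4
```

Request:
{"op": "servo_tool", "data": {"rows": [[0, [0, 0, -0.002], [0, 0, 0]], [0, [0, 0, -0.002], [0, 0, 0]], [0, [0, 0, 0], [0, 0, 0]]]}}

```text
clock: 18.08
tcp_pos: [586.9, 37.6, 138.8]
eef_rot: [-0.053, -3.141, 0.0]
wrist_force: [-0.6, 1.1, -0.9]
opening: 9.6
grasp_force: 62.4
```

Request:
{"op": "servo_tool", "data": {"rows": [[0, [0, 0, -0.002], [0, 0, 0]], [0, [0, 0, -0.001], [0, 0, 0]], [0, [0, 0, -0.001], [0, 0, 0]], [0, [0, 0, 0], [0, 0, 0]], [0, [0, 0, 0], [0, 0, 0]]]}}

```text
clock: 18.7
tcp_pos: [587.1, 37.7, 135.1]
eef_rot: [0.053, 3.141, -0.0]
wrist_force: [0.7, 0.2, -0.9]
opening: 9.6
grasp_force: 62.4
```

Request:
{"op": "servo_tool", "data": {"rows": [[0, [0, 0, -0.001], [0, 0, 0]], [0, [0, 0, 0], [0, 0, 0]], [0, [0, 0, 0], [0, 0, 0]]]}}

```text
clock: 19.08
tcp_pos: [587.1, 37.7, 134.0]
eef_rot: [-0.053, -3.141, 0.0]
wrist_force: [-0.0, -0.3, -1.3]
opening: 9.4
grasp_force: 62.4
```

Request:
{"op": "servo_tool", "data": {"rows": [[0, [0, 0, -0.001], [0, 0, 0]], [0, [0, 0, 0], [0, 0, 0]], [0, [0, 0, 0], [0, 0, 0]]]}}

```text
clock: 19.45
tcp_pos: [587.3, 37.7, 133.4]
eef_rot: [0.053, 3.141, 0.0]
wrist_force: [-1.0, -0.8, 1.5]
opening: 9.8
grasp_force: 62.7
```

Request:
{"op": "servo_tool", "data": {"rows": [[0, [0, 0, -0.001], [0, 0, 0]], [0, [0, 0, -0.001], [0, 0, 0]], [0, [0, 0, 0], [0, 0, 0]], [0, [0, 0, 0], [0, 0, 0]]]}}

```text
clock: 19.95
tcp_pos: [587.3, 37.7, 132.9]
eef_rot: [0.052, 3.14, -0.0]
wrist_force: [-3.9, 0.4, 8.6]
opening: 9.6
grasp_force: 63.6
```

Seated: upward force rises at z≈133.4, against 133.5 nominal. Relaxing, releasing, retreating upward and then looking.

Request:
{"op": "servo_tool", "data": {"rows": [[0, [0, 0, 0.0012], [0, 0, 0]], [0.35, [0, 0, 0], [0, 0, 0]], [0.35, [0, 0, 0], [0, 0, 0]], [0.35, [0, 0, 0], [0, 0, 0]], [0.35, [0, 0, 0.02], [0, 0, 0]], [0.35, [0, 0, 0.04], [0, 0, 0]], [0.35, [-0.02, 0, 0.06], [0, 0, 0]], [0.35, [-0.04, -0.01, 0.06], [0, 0, 0]], [0.35, [-0.04, -0.02, 0.03], [0, 0, 0]], [0.35, [-0.02, -0.05, 0], [0, 0, 0]], [0.35, [0, -0.05, 0], [0, 0, 0]], [0.35, [0, -0.02, 0], [0, 0, 0]]]}}

```text
clock: 21.45
tcp_pos: [472.4, -112.7, 333.2]
eef_rot: [0.056, 3.14, 0.0]
wrist_force: [0.1, 0.0, -0.0]
opening: 30.1
grasp_force: 0.0
```

```bash
python3 - <<'E'
from h import *
import pickle
s=cam("side"); t=cam("top"); o=ctrl.get_obs(); print(o["tcp_pos"],o["opening"]); pickle.dump((s,t),open("hung.pkl","wb"))
a=cv2.resize(s["color"][170:290,320:400],(400,600),interpolation=cv2.INTER_CUBIC)
b=cv2.resize(t["color"][165:235,275:350],(390,364),interpolation=cv2.INTER_CUBIC)
cv2.imwrite("pics/hung.png",np.hstack([a,cv2.copyMakeBorder(b,0,236,5,0,cv2.BORDER_CONSTANT)]))
for n,s in(("side",s),("top",t)):
    hsv=cv2.cvtColor(s["color"],cv2.COLOR_BGR2HSV); m=cv2.inRange(hsv,(5,150,70),(20,255,255)); P,_=cloud(s,m)
    k=(P[:,0]>480)&(P[:,0]<640)&(abs(P[:,1]-38)<80)&(P[:,2]>80)&(P[:,2]<230); Q=P[k]; print(n,k.sum(),np.percentile(Q,[1,99],axis=0).round(1).tolist())
    r=Q[(Q[:,0]<565)&(Q[:,2]<135)]; print("ring pts",len(r),np.percentile(r,[1,50,99],axis=0).round(1).tolist())
E
```

```text
[ 472.65774758 -112.44293324  332.80616088] 29.775519169090845
side 484 [[517.0, -12.7, 114.5], [610.9, 61.8, 172.5]]
ring pts 131 [[515.1, 16.6, 113.1], [537.7, 33.3, 121.2], [563.5, 54.6, 125.2]]
top 43 [[515.7, 18.3, 110.9], [546.5, 31.8, 127.3]]
ring pts 43 [[515.7, 18.3, 110.9], [530.0, 23.6, 120.1], [546.5, 31.8, 127.3]]
```

View pics/hung.png

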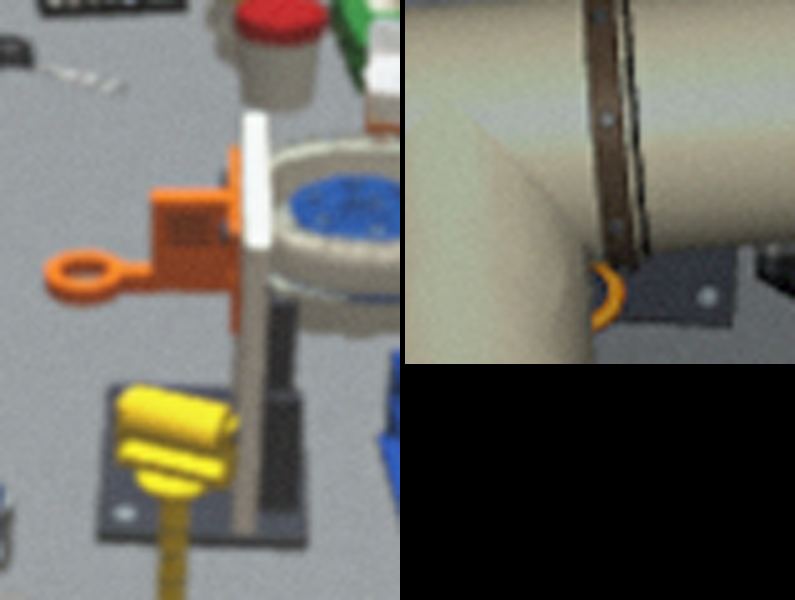

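The holder hangs on the stand with the screw heads through its slots; in the side crop the ring is at (85,275) and the plate lies against the panel. Now on to the blue roller.

Request:
{"op": "servo_tool", "data": {"rows": [[1, [-0.01, -0.02, 0], [0, 0, -2]], [1, [-0.015, -0.04, 0], [0, 0, -2]], [1, [-0.0125, -0.03, 0], [0, 0, -2]], [1, [-0.005, -0.01, 0], [0, 0, 0]], [1, [0, 0, 0], [0, 0, 0]], [1, [0, 0, 0], [0, 0, 0]], [1, [0, 0, 0], [0, 0, 0]]], "newtons": 50}}

```text
clock: 22.42
tcp_pos: [430.9, -210.1, 333.0]
eef_rot: [0.215, 3.134, 0.0]
wrist_force: [0.4, 0.0, 0.2]
opening: 85.4
grasp_force: 0.0
```

```bash
cat > blue.py <<'E'
from h import *
import pickle
o=ctrl.get_obs(); s=cam("wrist"); pickle.dump(s,open("w4.pkl","wb"))
print(o["tcp_pos"],o["q"].round(2)); T=R.from_rotvec(o["eef_rot"]).as_matrix(); print("tool yaw",np.degrees(np.arctan2(-T[0,1],T[1,1])))
hsv=cv2.cvtColor(s["color"],cv2.COLOR_BGR2HSV); m=cv2.inRange(hsv,(100,140,40),(128,255,255)); P,uv=cloud(s,m)
k=(P[:,2]>130)&(P[:,2]<175)&(abs(P[:,1]+215)<50)&(abs(P[:,0]-478)<50); Q=P[k]; U=uv[k]
print(k.sum(),"px",U.min(0),U.max(0),np.percentile(Q,[1,50,99],axis=0).round(1).tolist())
r=cv2.minAreaRect(U.astype(np.float32)); box=cv2.boxPoints(r); c=Q.mean(0)
z=np.percentile(Q[:,2],95); W=onplane(s,box,z-5)[:,:2]; e=[W[1]-W[0],W[2]-W[1]]; L=max(e,key=np.linalg.norm); L=L*np.sign(L[0])
print("top z",z,"rect px",r,"L",np.linalg.norm(e,axis=1),"axis yaw",np.degrees(np.arctan2(L[1],L[0])))
# ridge of the drum: highest points along axis
f=np.array([-L[1],L[0]])/np.linalg.norm(L); a=L/np.linalg.norm(L)
hi=Q[Q[:,2]>z-2]; print("ridge mid lateral",np.median(hi[:,:2]@f),"all lateral pct",np.percentile(Q[:,:2]@f,[1,99]),"along",np.percentile(Q[:,:2]@a,[1,99]))
la=np.median(hi[:,:2]@f); al=np.mean(np.percentile(Q[:,:2]@a,[1,99])); print("centre xy by ridge",a*al+f*la,"tilt along axis (deg)",np.degrees(np.arctan(np.polyfit(hi[:,:2]@a,hi[:,2],1)[0])))
# circle fit in cross section (lateral, z) for z centre
y=Q[:,:2]@f; A=np.c_[2*y,2*Q[:,2],np.ones(len(y))]; sol=np.linalg.lstsq(A,y**2+Q[:,2]**2,rcond=None)[0]; print("circle lat,z,r",sol[0],sol[1],np.sqrt(sol[2]+sol[0]**2+sol[1]**2),"xy",a*al+f*sol[0])
B,uvb=cloud(s); k=(B[:,2]>64)&(B[:,2]<76)&(abs(B[:,0]-478)<60)&(B[:,1]>-300)&(B[:,1]<-160); print("block",np.percentile(B[k],[1,99],axis=0).round(1).tolist())
E
python3 blue.py; python3 -c "
import pickle,cv2;s=pickle.load(open('w4.pkl','rb'));cv2.imwrite('pics/w4.png',s['color'])"
```

```text
[ 430.89872749 -210.11830148  332.97550558] [-0.11  0.06 -0.1  -0.   -1.41 -1.59]
tool yaw -7.856331641830724
966 px [306 225] [329 269] [[455.0, -225.1, 144.6], [476.4, -211.7, 151.3], [499.6, -198.2, 154.3]]
top z 153.56623379841454 rect px ((317.2858581542969, 246.92547607421875), (22.45704460144043, 44.653465270996094), 2.4895529747009277) L [48.03786476 22.62747586] axis yaw -10.535885449691051
ridge mid lateral -120.94942683358826 all lateral pct [-132.19115272 -109.50684101] along [486.3833576  530.20012057]
centre xy by ridge [ 477.60647121 -211.85210534] tilt along axis (deg) 0.07628573629334277
circle lat,z,r -120.84349197191499 142.46298962210136 10.845724584217685 xy [ 477.62584154 -211.74795648]
block [[440.3, -298.9, 66.7], [509.5, -171.8, 71.1]]
```

View pics/w4.png

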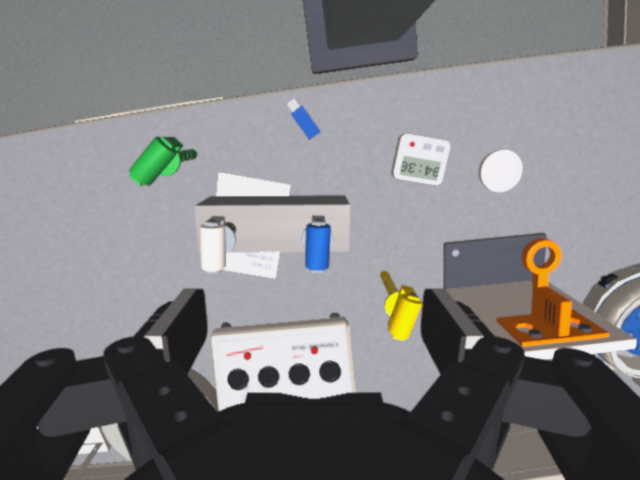

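The wrist view shows the blue drum at (317,247), the white roller at (212,247) and the hung holder at right. The blue drum's centre is (477.6, −211.8, 142), against 141 expected, with yaw about −10°.

Request:
{"op": "servo_tool", "data": {"rows": [[1, [0.015, -0.0005, -0.02], [0, 0, -1.2]], [1, [0.016, -0.0006, -0.04], [0, 0, -1.1]], [1, [0.0157, -0.0006, -0.05], [0, 0, 0]], [1, [0, 0, -0.04], [0, 0, 0]], [1, [0, 0, -0.03], [0, 0, 0]], [1, [0, 0, -0.02], [0, 0, 0]], [1, [0, 0, -0.011], [0, 0, 0]], [1, [0, 0, 0], [0, 0, 0]], [1, [0, 0, 0], [0, 0, 0]]]}}

```text
clock: 23.6
tcp_pos: [478.0, -212.7, 123.0]
eef_rot: [0.28, 3.127, -0.001]
wrist_force: [0.7, -0.5, 0.2]
opening: 85.7
grasp_force: 0.0
```

Request:
{"op": "servo_tool", "data": {"rows": [[0, [0, 0, 0], [0, 0, 0]], [0, [0, 0, 0], [0, 0, 0]], [0, [0, 0, 0], [0, 0, 0]], [0, [0, 0, 0], [0, 0, 0]], [0, [0, 0, 0], [0, 0, 0]]], "newtons": 40}}

```text
clock: 24.22
tcp_pos: [481.3, -214.2, 126.5]
eef_rot: [0.276, 3.12, -0.006]
wrist_force: [-0.3, -0.3, 13.8]
opening: 0.4
grasp_force: 7.5
```

Opening 0.4 mm means the grasp missed. Checking what happened.

```bash
python3 - <<'E'
from h import *
o=ctrl.get_obs(); print(o["tcp_pos"],o["opening"],o["grasp_force"],o["wrist_force"],o["torque"])
s=cam("side"); t=cam("top"); w=cam("wrist")
for n,q in(("side",s),("top",t),("wrist",w)):
    hsv=cv2.cvtColor(q["color"],cv2.COLOR_BGR2HSV); m=cv2.inRange(hsv,(100,140,40),(128,255,255)); P,uv=cloud(q,m)
    k=(P[:,2]>80)&(P[:,2]<220)&(abs(P[:,1]+215)<90)&(abs(P[:,0]-478)<90); 
    if k.any(): print(n,k.sum(),np.percentile(P[k],[1,50,99],axis=0).round(1).tolist(),uv[k].min(0),uv[k].max(0))
a=s["color"][230:350,250:370]; b=w["color"][150:400,200:440]
cv2.imwrite("pics/miss.png",np.hstack([cv2.resize(a,(420,420),interpolation=cv2.INTER_CUBIC),cv2.resize(b,(380,396),interpolation=cv2.INTER_CUBIC)[:420] if 0 else cv2.copyMakeBorder(cv2.resize(b,(370,385)),0,35,5,0,cv2.BORDER_CONSTANT)]))
E
```

```text
[ 481.30575586 -214.20598886  126.46918443] 0.3588017281981455 7.481495663523674 [-0.34565306 -0.25952887 13.8399509 ] [-0.04706865  0.08241905 -0.01890041]
side 179 [[460.4, -231.5, 139.3], [481.7, -224.3, 149.2], [502.6, -210.9, 155.8]] [299 265] [320 277]
top 57 [[459.4, -224.6, 134.2], [466.1, -211.0, 151.4], [477.2, -201.7, 161.4]] [401 241] [410 249]
wrist 2238 [[457.4, -223.1, 138.9], [465.1, -210.1, 150.5], [479.6, -198.5, 154.9]] [287 234] [341 287]
```

View pics/miss.png

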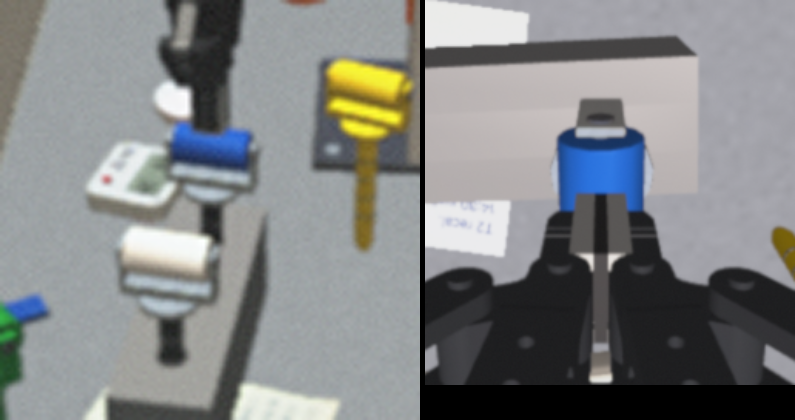

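The last picture shows the blue roller still standing in the block, with the shut fingers apparently on top of the drum. I'll check the tip height by depth.

```bash
python3 - <<'E'
from h import *
w=cam("wrist"); s=cam("side"); o=ctrl.get_obs(); print(o["tcp_pos"])
P,uv=cloud(w)
for r in range(262,330,5):
    k=(abs(uv[:,1]-r)<1)&(abs(uv[:,0]-308)<3); k2=(abs(uv[:,1]-r)<1)&(abs(uv[:,0]-322)<3); print(r,P[k].mean(0).round(1),P[k2].mean(0).round(1),w["color"][r,308],w["color"][r,322])
P,uv=cloud(s); k=(abs(uv[:,0]-310)<5)&(uv[:,1]>240)&(uv[:,1]<290)
for r in range(240,292,4):
    kk=k&(uv[:,1]==r); print("side",r,P[kk].mean(0).round(1),s["color"][r,310])
E
```

```text
[ 481.08350965 -214.04046045  126.4649312 ]
262 [ 465.4 -212.8  152.7] [ 466.3 -207.   153.1] [222 115  44] [224 118  46]
267 [ 467.7 -213.2  152.7] [ 468.8 -207.4  152.3] [223 116  44] [224 118  47]
272 [ 469.7 -213.6  153.2] [ 471.  -207.8  152.5] [223 116  44] [224 118  47]
277 [ 469.7 -213.5  158.5] [ 470.8 -207.9  158.3] [86 86 88] [86 86 89]
282 [ 469.6 -213.4  163.8] [ 470.7 -208.   163.3] [84 84 87] [85 87 89]
287 [ 469.5 -213.3  168.6] [ 470.4 -208.   168.7] [83 84 87] [86 86 90]
292 [ 469.6 -213.2  172.8] [ 470.5 -208.1  172.8] [80 81 83] [85 86 89]
297 [ 469.7 -213.2  176.7] [ 470.5 -208.2  176.9] [80 81 84] [85 87 89]
302 [ 469.6 -213.1  180.9] [ 470.4 -208.3  180.9] [79 80 83] [85 87 89]
307 [ 469.4 -213.   184.8] [ 470.5 -208.4  184.3] [79 81 83] [85 87 89]
312 [ 469.6 -213.   188. ] [ 470.1 -208.4  188.5] [79 79 82] [86 88 90]
317 [ 470.2 -213.   190.2] [ 470.9 -208.6  190.3] [216 219 223] [223 227 230]
322 [ 471.3 -213.2  191.3] [ 469.6 -208.5  195.8] [202 207 213] [50 51 51]
327 [ 472.3 -213.4  192.8] [ 469.8 -208.6  198.4] [60 60 61] [32 31 30]
side 240 [nan nan nan] [40 40 41]
side 244 [ 484.8 -249.7  230.7] [39 40 39]
side 248 [ 484.7 -251.   222.3] [43 43 40]
side 252 [ 484.4 -248.9  211.8] [43 43 43]
side 256 [ 482.4 -225.2  187.5] [38 40 41]
side 260 [ 482.3 -226.1  178.3] [41 41 41]
side 264 [ 482.1 -225.1  167.8] [42 42 42]
side 268 [ 481.6 -221.3  155.4] [147  95  73]
side 272 [ 481.7 -224.8  147.6] [164  80  42]
side 276 [ 481.8 -228.4  139.9] [85 54 41]
side 280 [ 480.9 -218.   122.4] [185 174 164]
side 284 [ 481.1 -224.   116.3] [191 185 171]
side 288 [ 480.3 -215.5   99.7] [72 75 73]<stdin>:8: RuntimeWarning: Mean of empty slice.
  ret = um.true_divide(
```

Request:
{"op": "servo_tool", "data": {"rows": [[0, [0, 0, 0.02], [0, 0, 0]], [0, [0, 0, 0.03], [0, 0, 0]], [0, [0, 0, 0], [0, 0, 0]], [0, [0, 0, 0], [0, 0, 0]]]}}

```text
clock: 24.98
tcp_pos: [476.7, -212.4, 171.5]
eef_rot: [-0.281, -3.128, -0.001]
wrist_force: [-0.3, -0.5, 0.1]
opening: 0.1
grasp_force: 0.0
```

```bash
cat > tip.py <<'E'
from h import *
import pickle
o=ctrl.get_obs(); s=cam("side"); print(o["tcp_pos"],o["opening"],o["wrist_force"])
p0=o["tcp_pos"]; P,uv=cloud(s); c=s["color"][uv[:,1],uv[:,0]].astype(int)
u0=proj(s,[p0])[0]; print("tcp px",u0)
for r in range(int(u0[1])-50,int(u0[1])+16,3):
    kk=(abs(uv[:,0]-round(u0[0]))<3)&(uv[:,1]==r); print(r,P[kk].mean(0).round(1),c[kk].mean(0).round(0))
E
python3 tip.py
```

```text
[ 476.71514808 -212.38068596  171.51212581] 0.09792144876526583 [-0.30442837 -0.54048517  0.08697056]
tcp px [307.78697645 259.16513963]
209 [ 481.7 -242.2  303.7] [34. 34. 36.]
212 [ 481.7 -243.1  297.8] [34. 34. 34.]
215 [ 481.4 -241.2  290.3] [37. 36. 37.]
218 [ 481.  -237.7  282. ] [35. 35. 36.]
221 [ 481.1 -240.6  277. ] [53. 53. 52.]
224 [ 481.2 -243.2  271.8] [36. 36. 37.]
227 [ 481.3 -246.6  267. ] [36. 37. 37.]
230 [ 481.4 -249.8  262.2] [38. 36. 37.]
233 [ 481.2 -248.8  255. ] [39. 40. 39.]
236 [ 479.7 -232.   238.7] [49. 51. 50.]
239 [ 479.1 -225.4  227.9] [52. 54. 53.]
242 [ 479.  -225.2  220.8] [51. 52. 52.]
245 [ 478.8 -224.9  213.6] [49. 51. 50.]
248 [ 478.6 -223.9  205.8] [67. 69. 70.]
251 [453.5  97.4   1.3] [184. 182. 175.]
254 [456.4  58.5  15.6] [243. 242. 238.]
257 [457.3  44.2  14.9] [245. 243. 244.]
260 [458.4  28.2  15.5] [246. 245. 244.]
263 [458.9  18.7  12. ] [157. 166. 176.]
266 [ 476.8 -212.1  154.2] [205. 110.  69.]
269 [ 477.4 -221.3  152.7] [212. 112.  57.]
272 [ 477.5 -224.5  147.3] [160.  82.  47.]
```

The depth shows the real fingertips about 28–30 mm above the reported TCP, so the fingers closed over the drum. I'll open, back up and re-measure the roller before going lower.

Request:
{"op": "servo_tool", "data": {"rows": [[1, [0, 0, 0.05], [0, 0, 0]], [1, [-0.02, 0, 0.05], [0, 0, 0]], [1, [-0.02, 0, 0.05], [0, 0, 0]], [1, [-0.006, 0, 0.01], [0, 0, 0]], [1, [0, 0, 0], [0, 0, 0]], [1, [0, 0, 0], [0, 0, 0]], [1, [0, 0, 0], [0, 0, 0]]]}}

```text
clock: 25.9
tcp_pos: [431.0, -212.4, 330.2]
eef_rot: [-0.28, -3.125, -0.001]
wrist_force: [0.2, -0.2, 0.7]
opening: 85.3
grasp_force: 0.0
```

```bash
python3 blue.py
```

```text
[ 431.00793982 -212.42360971  330.16145548] [-0.12  0.07 -0.1  -0.   -1.41 -1.63]
tool yaw -10.235612099952789
974 px [311 222] [334 266] [[450.9, -222.9, 143.6], [472.4, -209.9, 151.2], [495.5, -196.8, 154.3]]
top z 153.636387154234 rect px ((322.5, 244.0), (44.0, 23.0), 90.0) L [22.93169659 46.69778869] axis yaw -9.358417885777616
ridge mid lateral -129.8715014014347 all lateral pct [-141.11740797 -119.39269476] along [479.32822038 523.23132581]
centre xy by ridge [ 473.48956283 -209.65603182] tilt along axis (deg) 0.8439581775636714
circle lat,z,r -130.07272457140877 142.85667593103693 10.422023954048523 xy [ 473.45684195 -209.85457679]
block [[440.2, -299.0, 66.2], [509.5, -172.1, 71.1]]
```

Request:
{"op": "servo_tool", "data": {"rows": [[1, [0.015, 0.001, -0.02], [0, 0, 0]], [1, [0.015, 0.001, -0.04], [0, 0, 0]], [1, [0.0125, 0.0006, -0.05], [0, 0, 0]], [1, [0, 0, -0.04], [0, 0, 0]], [1, [0, 0, -0.03], [0, 0, 0]], [1, [0, 0, -0.02], [0, 0, 0]], [1, [0, 0, -0.015], [0, 0, 0]], [1, [0, 0, -0.01], [0, 0, 0]], [1, [0, 0, -0.01], [0, 0, 0]], [1, [0, 0, 0], [0, 0, 0]], [1, [0, 0, 0], [0, 0, 0]]]}}

```text
clock: 27.32
tcp_pos: [474.1, -210.1, 97.6]
eef_rot: [0.28, 3.128, -0.0]
wrist_force: [0.2, 0.1, 0.5]
opening: 85.4
grasp_force: 0.0
```

```bash
python3 - <<'E'
from h import *
o=ctrl.get_obs(); print(o["tcp_pos"],o["opening"],o["wrist_force"])
w=cam("wrist"); hsv=cv2.cvtColor(w["color"],cv2.COLOR_BGR2HSV); m=cv2.inRange(hsv,(100,140,40),(128,255,255)); P,uv=cloud(w,m); k=(P[:,2]>120)&(P[:,2]<175)&(abs(P[:,1]+210)<40)
print("drum",k.sum(),np.percentile(P[k],[1,50,99],axis=0).round(1).tolist())
T=R.from_rotvec(o["eef_rot"]).as_matrix(); P,uv=cloud(w); Q=(P-o["tcp_pos"])@T; c=w["color"][uv[:,1],uv[:,0]].max(1)
for sg in(1,-1):
    k=(sg*Q[:,1]>25)&(sg*Q[:,1]<60)&(abs(Q[:,0])<16)&(Q[:,2]<20)&(Q[:,2]>-80); print("finger",sg,k.sum(),np.percentile(Q[k],[1,50,99],axis=0).round(1).tolist())
E
```

```text
[ 474.13700066 -210.10189664   97.55830104] 85.41401195531895 [0.23529991 0.09990844 0.49691387]
drum 7491 [[453.5, -224.3, 139.8], [473.4, -210.7, 151.1], [499.0, -197.3, 153.7]]
finger 1 3645 [[-10.2, 42.9, -79.0], [7.2, 43.7, -62.1], [12.0, 56.6, -40.7]]
finger -1 3652 [[-10.2, -55.1, -79.0], [7.1, -42.2, -62.1], [11.9, -41.5, -40.6]]
```

Confirmed: the open fingertips sit 41 mm behind the TCP (28 when shut), so a TCP height of 95 is right. Small trim, then close.

Request:
{"op": "servo_tool", "data": {"rows": [[1, [0.002, -0.0005, -0.0025], [0, 0, 0]], [1, [0, 0, 0], [0, 0, 0]], [0, [0, 0, 0], [0, 0, 0]], [0, [0, 0, 0], [0, 0, 0]], [0, [0, 0, 0], [0, 0, 0]], [0, [0, 0, 0], [0, 0, 0]], [0, [0, 0, 0], [0, 0, 0]]], "newtons": 60}}

```text
clock: 28.25
tcp_pos: [475.8, -210.6, 94.7]
eef_rot: [0.28, 3.129, -0.0]
wrist_force: [-0.5, 0.7, 1.9]
opening: 24.1
grasp_force: 58.6
```

Request:
{"op": "servo_tool", "data": {"rows": [[0, [0, 0, 0.005], [0, 0, 0]], [0, [0, 0, 0.01], [0, 0, 0]], [0, [0, 0, 0.02], [0, 0, 0]], [0, [0, 0, 0.03], [0, 0, 0]], [0, [0, 0, 0.03], [0, 0, 0]], [0, [0, 0, 0.03], [0, 0, 0]], [0, [0, 0, 0.02], [0, 0, 0]], [0, [0, 0, 0.01], [0, 0, 0]], [0, [0, 0, 0], [0, 0, 0]], [0, [0, 0, 0], [0, 0, 0]]]}}

```text
clock: 29.5
tcp_pos: [475.1, -210.3, 248.5]
eef_rot: [-0.28, -3.127, -0.001]
wrist_force: [-0.3, 0.2, -0.7]
opening: 24.2
grasp_force: 58.7
```

```bash
cat > hand.py <<'E'
from h import *
import pickle
def meas(p=True):
    o=ctrl.get_obs(); s=cam("side"); pickle.dump(s,open("hand.pkl","wb")); t=o["tcp_pos"]; print("tcp",t.round(1),o["opening"].round(1),o["grasp_force"].round(1),"F",o["wrist_force"].round(1),"yaw",R.from_rotvec(o["eef_rot"]).as_matrix().round(3)[:2,1])
    P,uv=cloud(s); d=P-t; rad=np.hypot(d[:,0],d[:,1]); c=s["color"][uv[:,1],uv[:,0]].astype(int).max(1)
    k=(rad<30)&(d[:,2]<15)&(d[:,2]>-95)&(c<90); Q=P[k]; print("handle n",k.sum(),"z",np.percentile(Q[:,2],[0,1,99]).round(1))
    for a in range(-90,16,15):
        q=Q[(Q[:,2]>t[2]+a)&(Q[:,2]<=t[2]+a+15)]
        if len(q)>4: print(" z",round(t[2]+a+7),len(q),"dx mid",(np.percentile(q[:,0],[5,95]).mean()-t[0]).round(1),"w",np.ptp(np.percentile(q[:,0],[5,95])).round(1),"near dy",(np.percentile(q[:,1],50)-t[1]).round(1))
    hsv=cv2.cvtColor(s["color"],cv2.COLOR_BGR2HSV)[uv[:,1],uv[:,0]]; m=(hsv[:,0]>100)&(hsv[:,0]<128)&(hsv[:,1]>140)&(rad<45)&(d[:,2]>0)&(d[:,2]<90)
    B=P[m]; print("drum",m.sum(),(np.percentile(B,[2,50,98],axis=0)-t).round(1).tolist())
    return s
if __name__=="__main__": meas()
E
python3 hand.py
```

```text
Traceback (most recent call last):
  File "hand.py", line 13, in <module>
    if __name__=="__main__": meas()
                             ~~~~^^
  File "hand.py", line 4, in meas
    o=ctrl.get_obs(); s=cam("side"); pickle.dump(s,open("hand.pkl","wb")); t=o["tcp_pos"]; print("tcp",t.round(1),o["opening"].round(1),o["grasp_force"].round(1),"F",o["wrist_force"].round(1),"yaw",R.from_rotvec(o["eef_rot"]).as_matrix().round(3)[:2,1])
                                                                                                                  ^^^^^^^^^^^^^^^^^^
AttributeError: 'float' object has no attribute 'round'
```

```bash
sed -i 's/o\["opening"\].round(1),o\["grasp_force"\].round(1)/round(float(o["opening"]),1),round(float(o["grasp_force"]),1)/' hand.py; python3 hand.py
```

```text
tcp [ 475.1 -210.3  248.4] 24.2 58.7 F [ 0.6 -0.3 -0.8] yaw [0.178 0.984]
handle n 208 z [164.3 167.4 258.7]
 z 165 9 dx mid 2.4 w 4.1 near dy -7.9
 z 180 30 dx mid 2.7 w 8.3 near dy -8.5
 z 195 32 dx mid 2.9 w 8.3 near dy -8.7
 z 210 34 dx mid 4.2 w 10.2 near dy -8.5
 z 225 39 dx mid 4.5 w 10.0 near dy -8.1
 z 240 34 dx mid 4.7 w 10.3 near dy -8.0
 z 255 30 dx mid 5.0 w 10.0 near dy -8.4
drum 110 [[7.8, -19.0, 43.8], [17.1, -13.4, 55.1], [26.9, -0.2, 61.1]]
```

```bash
python3 - <<'E'
from h import *
import pickle
s,t=pickle.load(open("hung.pkl","rb"))
hsv=cv2.cvtColor(s["color"],cv2.COLOR_BGR2HSV); m=cv2.inRange(hsv,(4,120,60),(22,255,255)); k=np.zeros_like(m); k[205:240,325:352]=m[205:240,325:352]
cs,h=cv2.findContours(k,cv2.RETR_CCOMP,cv2.CHAIN_APPROX_NONE)
for c,hh in zip(cs,h[0]):
    if len(c)>=8:
        u=c[:,0]; x=u.mean(0); print("hole" if hh[3]>=0 else "outer",len(c),cv2.boundingRect(c))
        if hh[3]>=0: el=cv2.fitEllipse(c); print(el, onplane(s,[el[0]],124.5), onplane(s,[el[0]],112.5))
P,uv=cloud(s,m); k=(P[:,0]>500)&(P[:,0]<560)&(P[:,2]>117)&(P[:,2]<130)&(abs(P[:,1]-35)<40); Q=P[k]; print(len(Q),"x",Q[:,0].min(),"y",np.percentile(Q[:,1],[2,98]),np.median(Q[:,2]))
E
```

```text
outer 80 (329, 208, 23, 23)
115 x 514.1212521483699 y [16.84826243 57.49488104] 121.61036567047404
```

Request:
{"op": "servo_tool", "data": {"rows": [[0, [0, 0.01, 0.01], [0, -0.9, 2]], [0, [0.005, 0.03, 0.01], [0, -0.8, 2]], [0, [0.006, 0.04, 0], [0, 0, 2]], [0, [0.008, 0.04, 0], [0, 0, 2.2]], [0, [0.008, 0.04, 0], [0, 0, 0]], [0, [0.008, 0.04, 0], [0, 0, 0]], [0, [0.006, 0.03, 0], [0, 0, 0]], [0, [0.005, 0.015, 0], [0, 0, 0]], [0, [0.004, 0.005, 0], [0, 0, 0]], [0, [0, 0, 0], [0, 0, 0]], [0, [0, 0, 0], [0, 0, 0]]]}}

```text
clock: 30.98
tcp_pos: [525.5, 38.7, 269.5]
eef_rot: [0.057, 3.112, 0.006]
wrist_force: [-0.1, 0.0, -0.5]
opening: 24.3
grasp_force: 58.9
```

```bash
python3 hand.py
```

```text
tcp [525.5  38.7 269.5] 24.3 58.9 F [-0.1  0.  -0.5] yaw [0.037 0.999]
handle n 172 z [188.3 190.1 280.6]
 z 187 8 dx mid 5.0 w 7.6 near dy -9.6
 z 202 25 dx mid 3.6 w 10.1 near dy -6.7
 z 217 27 dx mid 3.5 w 10.0 near dy -7.5
 z 232 26 dx mid 4.6 w 11.1 near dy -8.3
 z 247 23 dx mid 3.4 w 9.6 near dy -8.6
 z 262 34 dx mid 3.5 w 10.7 near dy -7.3
 z 277 29 dx mid 4.1 w 12.1 near dy -7.4
drum 65 [[-16.3, -17.5, 43.5], [16.7, -11.6, 53.7], [23.9, -2.0, 59.7]]
```

The handle is vertical now. Next, a finer ring centre in the same side camera.

```bash
python3 - <<'E'
from h import *
import pickle
s=pickle.load(open("hung.pkl","rb"))[0]; s2=pickle.load(open("hand.pkl","rb"))
for q in (s,s2):
    c0=proj(q,[[535,37.5,124.5]])[0].round().astype(int); x0,y0=c0-16
    im=cv2.resize(q["color"][y0:y0+32,x0:x0+32],None,fx=8,fy=8,interpolation=cv2.INTER_CUBIC).astype(float)
    sat=im[:,:,2]-im[:,:,0]   # red minus blue
    lo=(sat<70).astype(np.uint8); n,l,st,ce=cv2.connectedComponentsWithStats(lo)
    print("px",c0)
    for i in range(1,n):
        if 300<st[i,4]<12000:
            cs,_=cv2.findContours((l==i).astype(np.uint8),cv2.RETR_EXTERNAL,cv2.CHAIN_APPROX_NONE); el=cv2.fitEllipse(max(cs,key=len)); uv=(np.array(el[0])+.5)/8-.5+[x0,y0]
            print(st[i],uv,np.array(el[1])/8,onplane(q,[uv],124.5).round(1),onplane(q,[uv],118.5).round(1))
    # outer left and front/back extremes
    hi=sat>70; cols=np.nonzero(hi.any(0))[0]; rows=np.nonzero(hi[:,:128].any(1))[0]
    print("left edge",onplane(q,[[(cols.min())/8-.5+x0,c0[1]]],118).round(1))
E
```

```text
px [337 223]
left edge [[512.  49. 118.]]
px [337 223]
left edge [[512.  49. 118.]]
```

```bash
python3 - <<'E'
from h import *
import pickle
s=pickle.load(open("hung.pkl","rb"))[0]
im=s["color"].astype(int); sat=im[:,:,2]-im[:,:,0]
print(np.arange(326,352)); 
for r in range(216,234): print(r,sat[r,326:352])
E
```

```text
[326 327 328 329 330 331 332 333 334 335 336 337 338 339 340 341 342 343
 344 345 346 347 348 349 350 351]
216 [-8 -7 -7 -8 -9 -5 -5 -8 -7 -5 -9 -7 -7 -8 -6 -7 -9 -7 -5 -8 -5 -7 -6  6
 50 91]
217 [ -6  -6  -7  -9  -8  -8  -7  -8 -10  -8  -9  -9 -10  -9 -10  -9  -5  -7
  -8  -4  -7  -7  -9   7  49  89]
218 [ -7  -6  -8  -5  -9 -12 -10  -8  -8 -10  -8  -8  -5  -7 -11 -11 -11  -6
  -7  -8  -7  -9  -9   8  49  89]
219 [-11 -10 -10  -8 -10  -6   2  20  25  29  34  37  38  30  16   8  -4  -8
 -10 -10  -8  -9  -6   6  48  89]
220 [ -7  -8  -7  -7   5  29  66  95 108 111 119 125 127 113  90  69  42  12
  -3  -8 -12 -11 -11   2  45  88]
221 [ -7  -7  -4  22  66 109 146 166 164 160 164 166 169 169 160 151 126  82
  41  17   9  10  12  22  53  88]
222 [ -8  -6  20  83 147 173 178 158 143 135 134 132 129 136 155 180 181 162
 128  96  83  83  82  81  85  90]
223 [-10  -5  39 129 186 194 156 113 100  94  94  93  88  90 110 163 197 197
 180 170 167 164 165 155 127  99]
224 [-10  -5  45 141 197 197 152 106  85  77  67  65  63  76 117 170 198 199
 191 184 184 185 181 169 132 103]
225 [ -8 -10  28 120
[... 252 characters left out ...]
69 171 169 159 142 121 100
  85  86  87  88  88  87  87  83]
228 [ -6  -9  -1  26  57  81 100 117 127 132 136 133 132 130 111 102  86  65
  51  46  45  47  48  50  46  46]
229 [-7 -9 -5  4 27 53 72 85 90 91 96 98 99 95 90 74 55 28  7  4  3  6  3  3
  5  3]
230 [ -6  -8  -6  -7   4  20  36  52  60  64  73  70  63  55  43  37  18   2
  -7 -12  -6  -8  -6  -9  -7 -10]
231 [ -8  -9  -7  -7  -9  -3   5  15  20  24  29  25  19  14   6   0  -3  -8
  -7  -9 -11  -8  -6  -8  -9  -8]
232 [ -7  -7  -8 -10  -6  -8  -5  -6  -3  -4  -1  -1  -1  -6  -9  -8  -9  -8
  -8  -7  -7  -5 -10  -8  -7  -7]
233 [ -6  -7  -8  -9  -7  -8  -8  -7  -9  -9  -9  -8 -10  -8  -8 -10  -7  -6
  -5  -8  -8  -6  -6  -7  -7  -9]
```

```bash
python3 - <<'E'
from h import *
import pickle
s=pickle.load(open("hand.pkl","rb"))
print("ring (side frame)",onplane(s,[[336.65,223.8]],124.5).round(1), "px of robot ring", proj(s,[[532.8,40,124.5]]))
g=cv2.cvtColor(s["color"],cv2.COLOR_BGR2GRAY).astype(int)
# handle columns: rows around proj of handle
for z in (200,215,230,245,260,275):
    u=proj(s,[[529,38.7-7,z]])[0]; r=int(round(u[1])); row=g[r,int(u[0])-10:int(u[0])+11]
    bg=np.median(np.r_[row[:4],row[-4:]]); w=(bg-row).clip(25)-25; x=int(u[0])-10+np.arange(21); c=(w*x).sum()/w.sum()
    d=rays(s,[[c,r]])@s["c2w"][:3,:3].T; o=s["c2w"][:3,3]; p=o+d*((38.7-o[1])/d[:,1])[:,None]; print(z,r,round(c,2),p.round(1),row.tolist())
E
```

```text
ring (side frame) [[534.1  33.2 124.5]] px of robot ring [[336.18202933 222.54626801]]
200 197 335.45 [[530.2  38.7 197.8]] [159, 157, 158, 158, 160, 157, 157, 164, 138, 90, 39, 32, 33, 46, 94, 145, 159, 158, 158, 153, 156]
215 192 335.44 [[530.1  38.7 211.5]] [160, 157, 161, 159, 158, 157, 159, 155, 137, 87, 44, 36, 40, 50, 94, 144, 158, 157, 156, 154, 159]
230 186 335.51 [[530.1  38.7 227.7]] [157, 157, 157, 155, 157, 158, 155, 136, 89, 49, 41, 36, 49, 89, 138, 157, 171, 172, 167, 154, 148]
245 181 333.33 [[524.6  38.7 241. ]] [52, 89, 134, 154, 157, 156, 158, 139, 91, 43, 36, 34, 45, 92, 140, 157, 157, 159, 156, 154, 155]
260 175 335.46 [[529.7  38.7 256.9]] [159, 158, 159, 159, 160, 160, 156, 138, 87, 44, 35, 37, 48, 91, 140, 157, 158, 158, 158, 158, 154]
275 169 334.72 [[527.7  38.7 272.5]] [154, 132, 77, 56, 98, 151, 144, 87, 39, 30, 34, 27, 37, 47, 69, 89, 129, 132, 93, 124, 178]
```

Ring and handle in the same frame: I need +4 mm in x and about +0.7 in y. Descending, with a force check at entry.

Request:
{"op": "servo_tool", "data": {"rows": [[0, [0.002, 0.0004, 0], [0, 0, 0]], [0, [0.002, 0.0003, -0.01], [0, 0, 0]], [0, [0, 0, -0.02], [0, 0, 0]], [0, [0, 0, -0.015], [0, 0, 0]], [0, [0, 0, -0.01], [0, 0, 0]], [0, [0, 0, -0.005], [0, 0, 0]], [0, [0, 0, -0.005], [0, 0, 0]], [0, [0, 0, -0.005], [0, 0, 0]], [0, [0, 0, -0.005], [0, 0, 0]], [0, [0, 0, 0], [0, 0, 0]]]}}

```text
clock: 32.28
tcp_pos: [529.4, 40.1, 194.1]
eef_rot: [0.055, 3.112, 0.006]
wrist_force: [-0.2, 0.1, -1.4]
opening: 24.1
grasp_force: 58.9
```

Request:
{"op": "servo_tool", "data": {"rows": [[0, [0, 0, -0.005], [0, 0, 0]], [0, [0, 0, -0.005], [0, 0, 0]], [0, [0, 0, -0.005], [0, 0, 0]], [0, [0, 0, 0], [0, 0, 0]]]}}

```text
clock: 32.78
tcp_pos: [529.4, 40.1, 178.9]
eef_rot: [0.055, 3.113, 0.005]
wrist_force: [-0.2, -0.5, -1.0]
opening: 24.2
grasp_force: 58.9
```

```bash
python3 hand.py
```

```text
tcp [529.4  40.1 178.9] 24.2 58.9 F [-0.2 -0.5 -1. ] yaw [0.036 0.999]
handle n 110 z [101.1 101.9 190.8]
 z 126 15 dx mid 4.7 w 8.6 near dy -7.6
 z 141 22 dx mid 4.2 w 7.8 near dy -7.9
 z 156 22 dx mid 4.1 w 7.7 near dy -8.2
 z 171 23 dx mid 5.1 w 10.1 near dy -7.0
 z 186 22 dx mid 5.0 w 10.0 near dy -7.4
drum 63 [[-17.0, -17.5, 43.4], [16.7, -11.9, 54.3], [24.2, -1.0, 60.1]]
```

The handle passes through the ring without contact. Lowering further.

Request:
{"op": "servo_tool", "data": {"rows": [[0, [0, 0, -0.01], [0, 0, 0]], [0, [0, 0, -0.01], [0, 0, 0]], [0, [0, 0, -0.01], [0, 0, 0]], [0, [0, 0, -0.01], [0, 0, 0]], [0, [0, 0, -0.01], [0, 0, 0]], [0, [0, 0, -0.005], [0, 0, 0]], [0, [0, 0, 0], [0, 0, 0]]]}}

```text
clock: 33.7
tcp_pos: [529.5, 40.1, 124.1]
eef_rot: [0.055, 3.112, 0.005]
wrist_force: [-0.5, -0.0, -0.4]
opening: 24.4
grasp_force: 58.9
```

Request:
{"op": "servo_tool", "data": {"rows": [[0, [0, 0, -0.004], [0, 0, 0]], [0, [0, 0, -0.004], [0, 0, 0]], [0, [0, 0, -0.003], [0, 0, 0]], [0, [0, 0, 0], [0, 0, 0]], [0, [0, 0, 0], [0, 0, 0]]]}}

```text
clock: 34.33
tcp_pos: [529.8, 40.2, 113.6]
eef_rot: [0.055, 3.111, 0.006]
wrist_force: [-0.2, 0.1, -0.8]
opening: 24.2
grasp_force: 58.9
```

Request:
{"op": "servo_tool", "data": {"rows": [[0, [0, 0, -0.001], [0, 0, 0]], [0, [0, 0, -0.001], [0, 0, 0]], [0, [0, 0, 0], [0, 0, 0]], [0, [0, 0, 0], [0, 0, 0]]]}}

```text
clock: 34.83
tcp_pos: [529.7, 40.2, 111.5]
eef_rot: [0.055, 3.112, 0.006]
wrist_force: [0.1, 0.8, -1.0]
opening: 24.9
grasp_force: 58.9
```

Request:
{"op": "servo_tool", "data": {"rows": [[0, [0, 0, -0.001], [0, 0, 0]], [0, [0, 0, -0.001], [0, 0, 0]], [0, [0, 0, 0], [0, 0, 0]], [0, [0, 0, 0], [0, 0, 0]]]}}

```text
clock: 35.33
tcp_pos: [529.7, 40.2, 109.5]
eef_rot: [0.055, 3.112, 0.006]
wrist_force: [-0.3, -0.4, -1.1]
opening: 24.0
grasp_force: 58.9
```

Request:
{"op": "servo_tool", "data": {"rows": [[0, [0, 0, -0.001], [0, 0, 0]], [0, [0, 0, 0], [0, 0, 0]], [0, [0, 0, 0], [0, 0, 0]]]}}

```text
clock: 35.7
tcp_pos: [529.7, 40.2, 108.5]
eef_rot: [0.055, 3.112, 0.006]
wrist_force: [-0.2, -0.4, -1.6]
opening: 24.6
grasp_force: 58.9
```

Request:
{"op": "servo_tool", "data": {"rows": [[0, [0, 0, -0.001], [0, 0, 0]], [0, [0, 0, 0], [0, 0, 0]], [0, [0, 0, 0], [0, 0, 0]]]}}

```text
clock: 36.08
tcp_pos: [529.7, 40.2, 107.5]
eef_rot: [0.055, 3.112, 0.006]
wrist_force: [0.4, 0.3, -1.1]
opening: 24.5
grasp_force: 58.9
```

Request:
{"op": "servo_tool", "data": {"rows": [[0, [0, 0, -0.001], [0, 0, 0]], [0, [0, 0, 0], [0, 0, 0]], [0, [0, 0, 0], [0, 0, 0]]]}}

```text
clock: 36.45
tcp_pos: [529.7, 40.2, 106.5]
eef_rot: [0.055, 3.112, 0.006]
wrist_force: [-0.2, 0.3, -0.9]
opening: 24.3
grasp_force: 58.9
```

Request:
{"op": "servo_tool", "data": {"rows": [[0, [0, 0, -0.001], [0, 0, 0]], [0, [0, 0, 0], [0, 0, 0]], [0, [0, 0, 0], [0, 0, 0]]]}}

```text
clock: 36.83
tcp_pos: [529.7, 40.2, 105.8]
eef_rot: [0.055, 3.111, 0.006]
wrist_force: [-1.7, -0.8, 3.3]
opening: 24.2
grasp_force: 59.2
```

```bash
cat > chk.py <<'E'
from h import *
s=cam("side"); hsv=cv2.cvtColor(s["color"],cv2.COLOR_BGR2HSV)
P,uv=cloud(s); H=hsv[uv[:,1],uv[:,0]].astype(int); near=(np.hypot(P[:,0]-535,P[:,1]-37)<45)&(P[:,2]>20)&(P[:,2]<230)
b=near&(H[:,0]>100)&(H[:,0]<128)&(H[:,1]>140); o=near&(H[:,0]>4)&(H[:,0]<20)&(H[:,1]>150)
print("drum",b.sum(),np.percentile(P[b],[2,50,98],axis=0).round(1).tolist()); print("orange z",np.percentile(P[o],[2,98],axis=0).round(1).tolist())
u=proj(s,[[535,20,124.5]])[0].round().astype(int)
for r in range(u[1]-30,u[1]+40,2):
    k=(uv[:,1]==r)&(abs(uv[:,0]-u[0])<2); print(r,P[k].mean(0).round(0),s["color"][r,u[0]])
E
python3 chk.py
```

```text
drum 56 [[512.1, -2.5, 151.8], [547.2, 28.7, 161.1], [554.9, 38.0, 183.0]]
orange z [[517.1, 17.8, 113.4], [578.6, 38.8, 166.8]]
196 [535. -24. 230.] [51 49 50]
198 [535. -11. 218.] [34 32 34]
200 [535. -10. 213.] [35 36 36]
202 [535.  -9. 207.] [38 38 38]
204 [535. -11. 202.] [35 37 38]
206 [535.  -8. 196.] [42 44 45]
208 [535.  -4. 188.] [45 44 44]
210 [535.  -6. 184.] [63 49 43]
212 [535.  18. 166.] [68 65 64]
214 [535.  19. 160.] [70 72 68]
216 [535.  19. 154.] [68 71 72]
218 [535.  19. 149.] [76 76 75]
220 [535.  19. 143.] [72 75 70]
222 [535.  20. 137.] [ 99 101  99]
224 [535.  26. 128.] [183 175 162]
226 [535.  18. 126.] [101 118 156]
228 [535.  19. 120.] [ 37  88 178]
230 [535.  19. 114.] [ 33  61 130]
232 [535.  35.  99.] [42 48 69]
234 [535.  31.  96.] [33 35 33]
236 [535.  33.  89.] [35 38 34]
238 [535.  31.  84.] [41 40 43]
240 [536.  32.  77.] [33 33 32]
242 [536.  32.  71.] [36 37 35]
244 [536.  33.  64.] [35 36 34]
246 [536.  32.  58.] [33 34 34]
248 [536.  31.  53.] [49 50 52]
250 [536.  32.  46.] [36 35 37]
252 [536.  33.  39.] [34 34 35]
254 [536.  33.  33.] [34 36 36]
256 [536.  33.  27.] [51 51 49]
258 [536.  62.   2.] [150 149 143]
260 [536.  53.   1.] [166 164 156]
262 [536.  44.   0.] [157 157 151]
264 [536.  35.  -0.] [160 159 154]
```

The shoulder is resting on the ring: force rose at z≈106, the shoulder shows at z≈128 and the handle end at z≈27 below. Releasing and retreating.

Request:
{"op": "servo_tool", "data": {"rows": [[0.3, [0, 0, 0], [0, 0, 0]], [0.5, [0, 0, 0], [0, 0, 0]], [0.7, [0, 0, 0], [0, 0, 0]], [0.7, [0, 0, 0], [0, 0, 0]], [0.7, [0, 0, 0], [0, 0, 0]], [0.7, [0, 0, 0.01], [0, 0, 0]], [0.7, [0, 0, 0.03], [0, 0, 0]], [0.7, [0, 0, 0.05], [0, 0, 0]], [0.7, [0, 0, 0.06], [0, 0, 0]], [0.7, [-0.03, 0, 0.04], [0, 0, 0]], [0.7, [-0.05, 0, 0], [0, 0, 0]], [0.7, [-0.03, 0.0, 0], [0, 0, 0]]]}}

```text
clock: 38.38
tcp_pos: [418.1, 40.0, 297.0]
eef_rot: [0.055, 3.109, 0.008]
wrist_force: [0.4, -0.4, -0.0]
opening: 59.6
grasp_force: 0.0
```

Request:
{"op": "servo_tool", "data": {"rows": [[0.7, [-0.01, 0.05, 0], [0, 0, 0]], [0.7, [0, 0.06, 0], [0, 0, 0]], [0.7, [0, 0.06, 0], [0, 0, 0]], [0.7, [0, 0.04, 0], [0, 0, 0]], [0.7, [0, 0, 0], [0, 0, 0]], [0.7, [0, 0, 0], [0, 0, 0]]]}}

```text
clock: 39.12
tcp_pos: [409.5, 250.0, 295.9]
eef_rot: [0.055, 3.112, 0.006]
wrist_force: [0.0, -0.4, -0.8]
opening: 59.7
grasp_force: 0.0
```

```bash
python3 chk.py | head -2; python3 - <<'E'
from h import *
import pickle
s=cam("side"); t=cam("top"); o=ctrl.get_obs(); print(o["tcp_pos"],o["wrist_force"])
a=pickle.load(open("side0.pkl","rb"))
d=cv2.absdiff(a["color"],s["color"]).max(2)
for n,(x0,y0,x1,y1) in dict(white=(283,293,315,335),dish=(293,250,318,268),timer=(273,268,303,292),yellow=(340,245,370,300)).items(): print(n,d[y0:y1,x0:x1].mean(),(d[y0:y1,x0:x1]>40).sum())
P,uv=cloud(s); c=s["color"][uv[:,1],uv[:,0]].astype(int).max(1)
k=(np.hypot(P[:,0]-535,P[:,1]-37)<30)&(P[:,2]<108)&(P[:,2]>24)&(c<90); Q=P[k]
print("handle",k.sum(),"z",Q[:,2].min(),"x slope deg",np.degrees(np.arctan(np.polyfit(Q[:,2],Q[:,0],1)[0])),"y slope",np.degrees(np.arctan(np.polyfit(Q[:,2],Q[:,1],1)[0])),Q.mean(0))
hsv=cv2.cvtColor(s["color"],cv2.COLOR_BGR2HSV); m=cv2.inRange(hsv,(4,150,70),(20,255,255)); P,_=cloud(s,m); k=(P[:,0]>500)&(P[:,0]<620)&(abs(P[:,1]-38)<60)&(P[:,2]>80)&(P[:,2]<200); print("holder",np.percentile(P[k],[1,99],axis=0).round(1).tolist())
E
```

```text
drum 125 [[511.8, 23.0, 150.5], [532.2, 29.5, 160.0], [552.4, 38.6, 165.5]]
orange z [[517.2, 16.2, 113.1], [578.6, 40.4, 167.1]]
[409.73281724 249.25359482 296.00221242] [-0.56516184 -0.1963114  -0.7107048 ]
white 6.287946428571429 27
dish 13.853333333333333 53
timer 16.044444444444444 77
yellow 5.513939393939394 16
handle 108 z 25.736775126688826 x slope deg -3.1649109318209283 y slope -0.11254327163705613 [537.40867614  33.03993053  63.6515612 ]
holder [[517.7, -13.0, 113.9], [609.8, 64.5, 172.1]]
```

The roller rests on the ring with its handle end at z≈25, and the holder is still fully down on the screws. The robot is clear, so I'm handing in.

```bash
python3 -c "
from plant import sign_off
print(sign_off())"
```

```text
the job is handed in; nothing more can be done
None
```

The holder hangs locked down on both screws, the blue roller rests head-up in its ring, and the job was handed in at about 39 s; the first grasp on the roller closed over its drum, pressing it with about 14 N, and leaned it slightly before the second grasp held.

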